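# Wipe down the soldering board

### The arm

A 6-joint arm with a two-finger parallel gripper is mounted at the origin on the work surface. World frame = base frame: x ahead of the robot, y to its left, z up, the work surface at z = 0. Lengths are in mm, angles in rad, forces in N, time in s.
With the tool pointing down it reaches from about 350 to 775 mm from the base axis. Payload 7.3 kg.
Tool frame: the origin (TCP) lies at the very end of the fingers, on their centre line; the grasp point (between the pads) lies 19 mm behind it; x points along the fingers, y is the direction in which the jaws open and shut, and the axes are right-handed (so a half turn about x gives the same grasp; the last joint's range is limited). The gripper opens to 92 mm and grips with 3 to 60 N. Pads are 19 mm wide; open, the fingers measure 130 mm over their backs; the gripper's body (75 mm by 190 mm) begins 47 mm behind the grasp point.
Start: joints at [0.996, 0.342, 1.524, -0, 1.275, -0.146], TCP at [218.273, 477.495, 226.741] pointing down, gripper open.
Joint ranges: [-2.53, 2.53], [-0.77, 2.02], [0.04, 2.7], [-1, 4.14], [0.28, 2.66], [-3.11, 3.11]. Speed limits (rad/s): [2.57, 2.57, 3.14, 3.14, 3.14, 3.14].

### API

Orientations are given as [roll, pitch, yaw] about the fixed x, y, z axes, in that order (R = Rz(yaw) Ry(pitch) Rx(roll)).
In Python, from plant import sensors, capture, bot gives the robot as it stands.
- The arm moves only by the shell command python3 -m crank 'ROWS' [OPENING]. ROWS is JSON, a list of rows, each an object of numbers: "dx", "dy", "dz": the shift along the tool's x, y, z in cm; "spin": the turn about the tool's x in rad. A call has 1 to 20 rows; each row is the pose to reach, as a shift and turn from the pose commanded when the call began, along the tool's axes at that moment; what a row does not reach only later rows make up. A row lasts 1/12 s, in which the tool goes at most 41.7 mm and 7.16 degrees, less where a joint would pass 70% of its speed; a pose out of reach is approached as far as the arm can. A call with a gripper value outside its range is refused whole. OPENING is the opening in per cent of the stroke, from 0 (shut) to 100 (fully open), set as the call begins (- or left out, the last holds). The fingers move at their own pace and stop on an object; the grip force is fixed at half the most. Time passes only in rows, so rows that repeat a pose let the fingers close. It gives the time, the measured TCP pose, the force and the opening at its end, in the units of the state.
- sensors.get_obs(): the state, without advancing time (a new reading comes with each control period).
- capture(name): name is "scene" or "top" or "wrist"; returns a dict with "frame" (420x560x3 uint8, blue, green, red), "vfov" (degrees; the focal length in pixels is half the picture's height over the tangent of half this angle, whatever the lens; pixels are square), "cx", "cy" (the principal point, pixels), "k1" (the pictures are not rectified: a ray, as slopes to the right and down, at radius r is drawn at 1 + k1 r^2 times it, then the intrinsics apply), "view" (4x4, takes a point from world to camera coordinates); the wrist camera has in their place "mount" (4x4, takes a point from camera to tool coordinates, whose origin is the TCP and whose axes are the tool frame's). Camera axes: x right, y down, z forward; pixel columns grow to the right and rows downward; lengths in mm; the calibration is good to about 2 mm. A picture is of the moment at which its call begins: read the wrist's pose just before it. There is no depth.
- bot.close_job(): hands the job in, once; it reports no verdict.
The state is a dict: "time": time; "joint_positions": joint angles; "dq": joint speeds; "tau": joint torques, N m; "tool_pos": TCP position; "tcp_rot": TCP orientation; "contact_force": force on the tool from outside, world axes, zero at the start; "moment": the same for the moment, N m; "grip_width": finger opening in mm.
Only numpy, scipy, OpenCV 4.12 (cv2) and the standard library are available. Lean on these libraries where they do the work, as an engineer would, in place of code of your own. Each camera call takes 0.05 s, during which the arm holds its last target.

### The job

Wipe down the soldering board. First lift the firebrick blocks off it into the empty steel tray; then take the scraper block and wipe every loose chip off the open side of the board into the scrap box (the chips are sharp: move them with the scraper only, never touch them with the gripper). Finally stand the scraper flat back in its rest, push the scrap box lid fully shut and set the bricks back on the clean board, not stacked, leaving the other things on the bench where they are.

Things in the scene. Friction and masses are not known exactly. Their poses are not given: they have to be found in the camera images.
- board: Fixed soldering board: pale heat-proof slab set in a low steel stand. Origin: centre of the underside on the bench; z up. Flat top 85 mm above the bench, usable from x = -120 to +120 mm and y = -140 to +140 mm in its own frame. A steel kerb 8 mm thick, 16 mm above the top, runs along its -x, +x and +y sides; the -y side is open, without kerb, and drops into the scrap box.
- scrap_box: Fixed grey sheet-metal scrap box along the board's open side (3 mm gap), its rim 5 mm below the board's top. Outside 140 mm (own x) x 256 mm (own y) x 80 mm high, walls and floor 5 mm. Origin: centre of the underside; its +x points away from the board, and its -x wall is next to the board.
- scrap_lid (a joint): Hinge angle of the scrap box's flat steel lid (140 x 256 x 8 mm): 0 is shut, lying on the rim; it starts open, standing up at 1.5 to 1.75 rad (stop at 1.8) on the side away from the board. Stiff hinge: stays where it is left, about 2 N at the free edge moves it, so it must be pushed all the way down.
- scrap_lid_hinge (a point): Middle of the lid's hinge line (the line runs along the scrap box's y), at the top of the rim away from the board, at the lid's underside; the lid reaches 140 mm from it.
- scrap_lid_handle (a point): Black knob on the lid's outer face, 28 mm diameter, standing 43 mm out from that face, 110 mm from the hinge, mid-width; this point is on its axis, 35 mm out from the face.
- brick_tray: Fixed empty dark steel tray, outside 250 mm (own x) x 150 mm (own y) x 30 mm high, walls and floor 5 mm. Origin: centre of the underside. Two bricks fit side by side, each with its length along the tray's y, 62 mm either side of the middle.
- scraper_rest: Fixed plywood rest of the scraper block: shallow tray, outside 170 mm (own x) x 90 mm (own y) x 17 mm high, walls and floor 5 mm. Origin: centre of the underside.
- scraper: Scraper block, loose, about 0.3 kg: steel block 130 mm (own x, the wiping width) x 50 mm (own y) x 30 mm high, flat underside; centred on it a dark wooden grip, 60 mm (x) x 28 mm (y), from 30 to 90 mm above the underside. Origin: centre of the underside; z up through the grip. Starts standing in its rest.
- brick1: Firebrick block, loose, terracotta, about 0.3 kg: 50 mm (own x) x 90 mm (own y) x 60 mm high, starts on the board. Origin: centre of the underside. May be absent.
- brick1_center (a point): Centre of brick1, 30 mm above its origin along its z.
- brick2: Firebrick block, loose, terracotta, about 0.3 kg: 50 mm (own x) x 90 mm (own y) x 60 mm high, starts on the board. Origin: centre of the underside. May be absent.
- brick2_center (a point): Centre of brick2, 30 mm above its origin along its z.
- chip1: Loose sharp firebrick chip, terracotta, about 54 x 36 mm across and 16 mm thick, 50 g, starts lying flat on the board. Origin: centre of its underside. May be absent.
- chip2: Loose sharp firebrick chip, terracotta, about 54 x 36 mm across and 16 mm thick, 50 g, starts lying flat on the board. Origin: centre of its underside. May be absent.
- chip3: Loose sharp firebrick chip, terracotta, about 54 x 36 mm across and 16 mm thick, 50 g, starts lying flat on the board. Origin: centre of its underside. May be absent.
- chip4: Loose sharp firebrick chip, terracotta, about 54 x 36 mm across and 16 mm thick, 50 g, starts lying flat on the board. Origin: centre of its underside. May be absent.
- chip5: Loose sharp firebrick chip, terracotta, about 54 x 36 mm across and 16 mm thick, 50 g, starts lying flat on the board. Origin: centre of its underside. May be absent.
- chip6: Loose sharp firebrick chip, terracotta, about 54 x 36 mm across and 16 mm thick, 50 g, starts lying flat on the board. Origin: centre of its underside. May be absent.
- wash_bottle: Bystander, loose: clear plastic wash bottle with white cap, 64 mm diameter, 170 mm tall. Origin: centre of the underside.
- flux_jar: Bystander, loose: white lidded jar, 72 mm diameter, 85 mm tall. Origin: centre of the underside.
- glass_jar: Bystander, loose: open green glass jar, 100 mm diameter, 90 mm tall. Origin: centre of the underside.
- bench_block: Bystander, loose: square steel bench block, 70 x 70 x 40 mm. Origin: centre of the underside.
- pickle_can: Bystander, loose: plain aluminium can, 66 mm diameter, 90 mm tall. Origin: centre of the underside.
Mind the look-alikes: they are no part of the job. What is shaped like the scraper but pink or red is not meant.

How it is judged:
By the outcome, as a careful person would: the job done as asked, in the order asked, and still so for the second after the job is handed in, with the robot touching nothing.
Of brick1, brick2 only 1 to 2 are there at a start; the rules pass over those that are not, and their reading is None.
Of chip1, chip2, chip3, chip4, chip5, chip6 only 3 to 6 are there at a start; the rules pass over those that are not, and their reading is None.
At some moment in a run one of scraper, chip1, chip2, chip3, chip4, chip5, chip6 may be knocked a few centimetres aside while the robot is not near it.
Once in a run the grip may slacken for a moment while it holds something.
It also fails if it takes over 210 s, if anything falls off the work surface, if the arm or the gripper's body presses on something with over 40 N, if the wrist force passes 120 N, or if a joint passes its speed limit or range.

## Working session

There is one attempt and no reset: what is moved stays moved. The work goes in short steps, Python scripts to look and compute and a shell command to move; the robot and the scene stay as the last step left them, time stands still between calls to the robot, and variables do not carry over. Pictures are saved under pics/ and viewed, and the job is handed in when it is done.

```bash
ls; mkdir -p pics
cat > h.py <<'E'
import numpy as np, cv2
from plant import sensors, capture, bot
from scipy.spatial.transform import Rotation as R
def tool():
    o=sensors.get_obs(); T=np.eye(4); T[:3,:3]=R.from_euler('xyz',o['tcp_rot']).as_matrix(); T[:3,3]=o['tool_pos']; return T
def shot(n,f=None):
    T=tool(); c=capture(n)
    if 'mount' in c: c['c2w']=T@np.array(c['mount'])
    else: c['c2w']=np.linalg.inv(np.array(c['view']))
    h,w=c['frame'].shape[:2]; c['f']=h/2/np.tan(np.radians(c['vfov'])/2)
    if f: cv2.imwrite('pics/'+f+'.png',c['frame'])
    return c
def ray(c,u,v):
    x=(u-c['cx'])/c['f'];y=(v-c['cy'])/c['f']; X,Y=x,y
    for _ in range(30):
        s=1+c['k1']*(X*X+Y*Y); X,Y=x/s,y/s
    d=c['c2w'][:3,:3]@np.array([X,Y,1]); return c['c2w'][:3,3],d/np.linalg.norm(d)
def onz(c,u,v,z):
    o,d=ray(c,u,v); return o+d*(z-o[2])/d[2]
def tri(c1,p1,c2,p2):
    a,d=ray(c1,*p1);b,e=ray(c2,*p2)
    s=np.linalg.lstsq(np.c_[d,-e],b-a,rcond=None)[0]; P=a+d*s[0];Q=b+e*s[1]; return (P+Q)/2,np.linalg.norm(P-Q)
def proj(c,P):
    q=np.linalg.inv(c['c2w'])@np.r_[P,1]; X,Y=q[:2]/q[2]; s=1+c['k1']*(X*X+Y*Y); return np.array([c['cx']+c['f']*s*X,c['cy']+c['f']*s*Y])
def save(c,f):
    import pickle; pickle.dump(c,open(f+'.pkl','wb'))
def load(f):
    import pickle; return pickle.load(open(f+'.pkl','rb'))
E
python3 - <<'E'
from h import *
for n in ['scene','top','wrist']:
    c=shot(n,n+'0'); save(c,n+'0'); print(n,c['vfov'],c['k1'],c['c2w'][:3,3].round(),c['c2w'][:3,2].round(2))
o=sensors.get_obs();print(o)
E
```

```text
pics
scene 51.762000760219294 -0.1408928928709165 [1244.  725.  866.] [-0.58 -0.57 -0.57]
top 52.440952937781226 -0.017061385535475475 [ 342.  -44. 1106.] [ 0.14 -0.02 -0.99]
wrist 62.97650691502548 -0.004330671912568465 [154. 506. 384.] [ 0.24 -0.11 -0.97]
{'time': 0.15, 'joint_positions': array([ 9.96014626e-01,  3.42538651e-01,  1.52477563e+00,  9.06149996e-06,
        1.27543837e+00, -1.45958586e-01]), 'dq': array([ 1.11595319e-03, -9.09028961e-04, -3.78328780e-03, -8.09057278e-06,
       -7.13172366e-04,  1.01458624e-03]), 'tau': array([ 1.07317239e-03, -4.31471443e+01, -2.44351923e+01,  7.16538657e-02,
        5.38085809e-02, -1.04170576e-04]), 'tool_pos': array([218.08406414, 477.22313359, 226.22476643]), 'tcp_rot': array([-1.72422553,  1.5696363 , -2.15305129]), 'contact_force': array([-0.13805014,  0.76884624,  0.62096166]), 'moment': array([ 0.00697072, -0.02142494, -0.02503184]), 'grip_width': 92.14362496636441}
```

View pics/scene0.png

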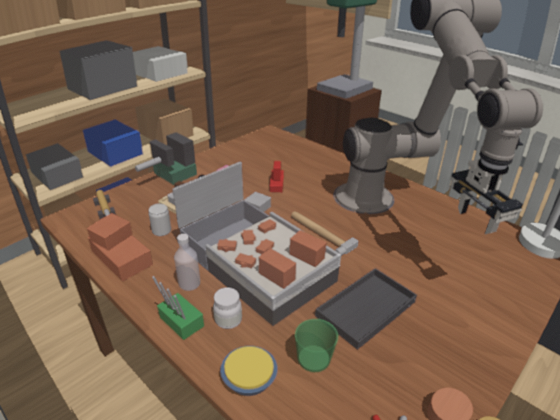

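View pics/top0.png

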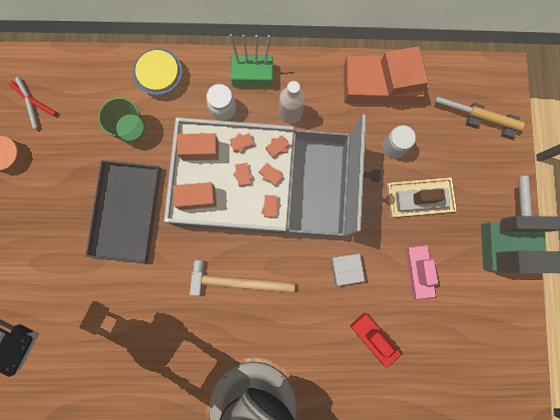

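View pics/wrist0.png

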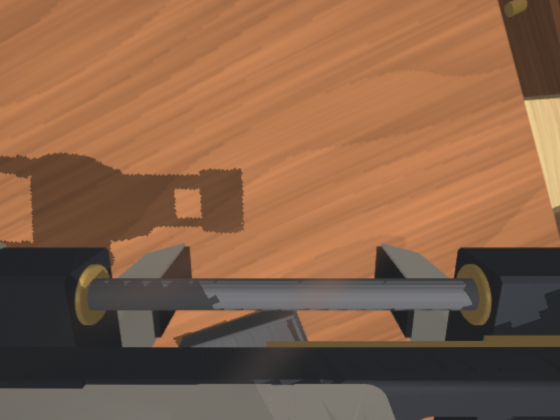

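The overview shows two bricks at top-view pixels (197,147) and (194,195). There are five chips around (242–277, 143–207), the tray at (123,212), and the box at (325,185) with its lid standing. The scraper is in its rest at (420,198), with pink and red look-alikes below it. Next I'll look at enlarged crops.

Run:
```python
from h import *
c=load('top0')['frame']
cv2.imwrite('pics/topA.png',cv2.resize(c[110:270,80:280],None,fx=4,fy=3.75,interpolation=cv2.INTER_CUBIC)[:600])
cv2.imwrite('pics/topB.png',cv2.resize(c[110:260,270:470],None,fx=4,fy=4,interpolation=cv2.INTER_CUBIC)[:600])
```

```text
(no output)
```

View pics/topA.png

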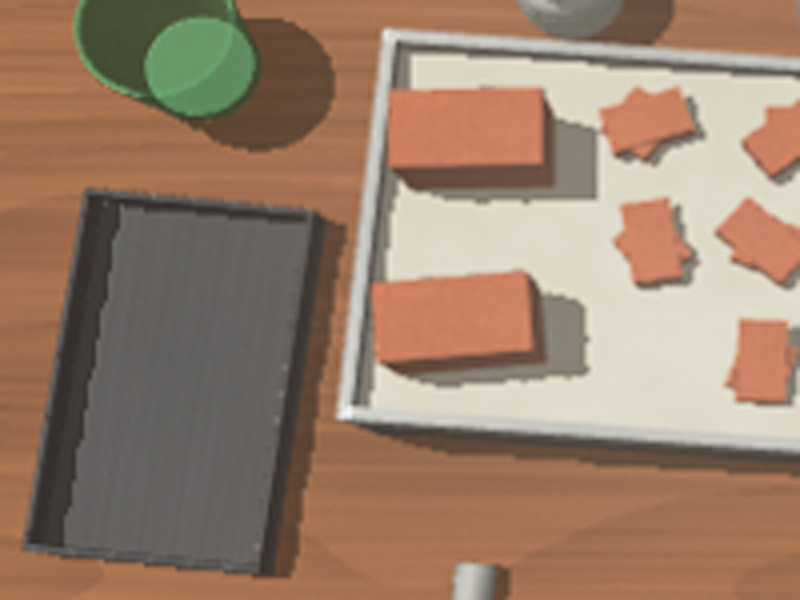

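View pics/topB.png

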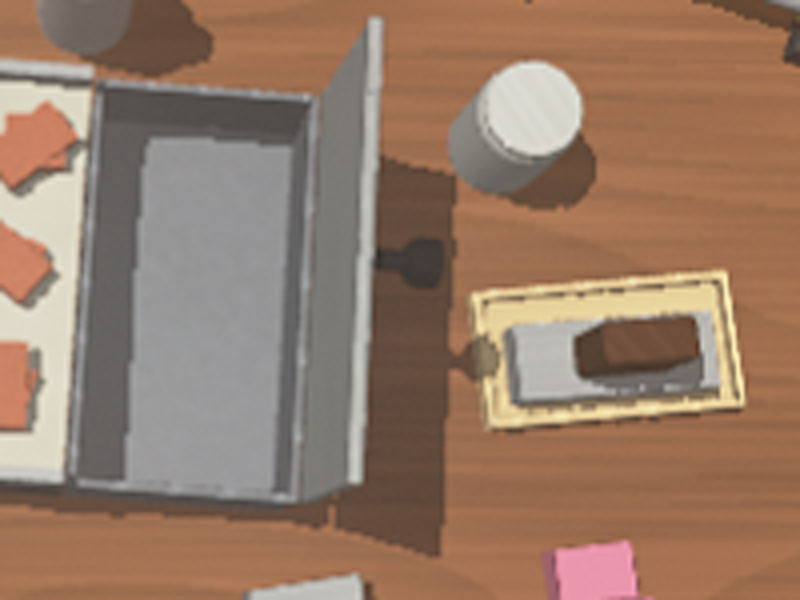

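Run:
```python
from h import *
c=load('top0')
A=lambda x,y:(80+x/4,110+y/3.75)
B=lambda x,y:(270+x/4,110+y/4)
S={'brickA':(145,[A(390,90),A(544,90),A(549,165),A(391,168)]),
'brickB':(145,[A(373,285),A(530,271),A(538,353),A(380,363)]),
'tray':(30,[A(86,190),A(318,210),A(265,573),A(24,549)]),
'board kerb':(101,[A(387,30),A(341,418),B(95,68),B(70,478)]),
'box rim':(80,[B(100,84),B(315,97),B(296,500),B(72,485)]),
'rest':(17,[B(470,293),B(727,271),B(745,406),B(488,431)]),
'scraperTop':(35,[B(507,326),B(520,402)]),
'grip':(95,[B(607,319),B(697,315),B(698,364),B(612,373)]),
'lidtop':(210,[B(376,18),B(356,485)]),
'knob':(190,[B(425,262)])}
for k,(z,p) in S.items():
    P=np.array([onz(c,*q,z)[:2] for q in p]); print(k,P.round(0).tolist(),'c',P.mean(0).round(1), 'edges',[round(np.linalg.norm(P[i]-P[i-1])) for i in range(len(P))], [round(float(np.degrees(np.arctan2(*(P[i]-P[i-1])[::-1]))),1) for i in range(len(P))])
T=tool();print(T.round(3))
```

```text
brickA [[645.0, 181.0], [647.0, 92.0], [599.0, 88.0], [595.0, 178.0]] c [621.5 134.9] edges [50, 89, 48, 91] [3.4, -89.0, -174.6, 92.2]
brickB [[522.0, 185.0], [532.0, 96.0], [482.0, 90.0], [474.0, 179.0]] c [502.6 137.6] edges [48, 90, 51, 89] [7.4, -83.5, -172.9, 94.8]
tray [[607.0, 400.0], [595.0, 251.0], [348.0, 271.0], [362.0, 421.0]] c [478.1 335.7] edges [246, 150, 248, 151] [-4.9, -94.5, 175.4, 84.8]
board kerb [[699.0, 196.0], [445.0, 211.0], [682.0, -91.0], [430.0, -78.0]] c [564.2  59.3] edges [384, 255, 383, 252] [45.5, 176.6, -51.8, 177.1]
box rim [[679.0, -95.0], [673.0, -229.0], [421.0, -215.0], [428.0, -80.0]] c [ 550. -155.] edges [251, 135, 253, 136] [-3.4, -92.5, 176.8, 87.0]
rest [[563.0, -341.0], [580.0, -512.0], [491.0, -520.0], [472.0, -351.0]] c [ 526.3 -431.1] edges [91, 172, 90, 170] [6.1, -84.1, -174.9, 96.4]
scraperTop [[538.0, -360.0], [489.0, -367.0]] c [ 513.2 -363.3] edges [50, 50] [8.2, -171.8]
grip [[532.0, -403.0], [535.0, -459.0], [505.0, -458.0], [499.0, -405.0]] c [ 518.  -431.4] edges [33, 56, 30, 53] [3.3, -86.5, 178.8, 96.8]
lidtop [[677.0, -240.0], [419.0, -226.0]] c [ 547.9 -232.9] edges [258, 258] [-3.2, 176.8]
knob [[544.0, -269.0]] c [ 544.5 -269.5] edges [0] [0.0]
[[-1.00000e-03  4.16000e-01  9.09000e-01  2.18084e+02]
 [-1.00000e-03  9.09000e-01 -4.16000e-01  4.77223e+02]
 [-1.00000e+00 -1.00000e-03 -0.00000e+00  2.26225e+02]
 [ 0.00000e+00  0.00000e+00  0.00000e+00  1.00000e+00]]
```

```bash
cat >> h.py <<'E'
def goto(x,y,z,psi):
    o=sensors.get_obs();T=tool(); d=T[:3,:3].T@(np.array([x,y,z])-T[:3,3])/10
    cur=np.degrees(np.arctan2(T[1,1],T[0,1])); s=-((psi-cur+180)%360-180)
    print('t %.2f cur'%o['time'],T[:3,3].round(1),'psi %.2f'%cur,'q6 %.2f'%o['joint_positions'][5],'grip %.1f'%o['grip_width'],'F',o['contact_force'].round(1))
    print('  -> dx %.2f dy %.2f dz %.2f spin %.3f  rows>= %.1f'%(*d,np.radians(s),max(np.linalg.norm(d)/4.17,abs(s)/7.16)))
E
python3 -c "
from h import *
goto(560,65,300,0)"
```

```text
t 0.15 cur [218.1 477.2 226.2] psi 65.43 q6 -0.15 grip 92.1 F [-0.1  0.8  0.6]
  -> dx -7.36 dy -23.28 dz 48.23 spin 1.142  rows>= 13.0
```

```bash
python3 -m crank '[{"dx":-7.4,"dy":-1.8,"dz":3.7,"spin":0.08},{"dx":-7.4,"dy":-3.6,"dz":7.4,"spin":0.16},{"dx":-7.4,"dy":-5.4,"dz":11.1,"spin":0.26},{"dx":-7.4,"dy":-7.2,"dz":14.8,"spin":0.35},{"dx":-7.4,"dy":-9,"dz":18.5,"spin":0.44},{"dx":-7.4,"dy":-10.8,"dz":22.3,"spin":0.53},{"dx":-7.4,"dy":-12.6,"dz":26,"spin":0.62},{"dx":-7.4,"dy":-14.4,"dz":29.7,"spin":0.7},{"dx":-7.4,"dy":-16.2,"dz":33.4,"spin":0.79},{"dx":-7.4,"dy":-18,"dz":37.1,"spin":0.88},{"dx":-7.4,"dy":-20,"dz":41,"spin":0.97},{"dx":-7.4,"dy":-21.5,"dz":44.5,"spin":1.05},{"dx":-7.4,"dy":-23.3,"dz":48.2,"spin":1.142},{"dx":-7.4,"dy":-23.3,"dz":48.2,"spin":1.142},{"dx":-7.4,"dy":-23.3,"dz":48.2,"spin":1.142},{"dx":-7.4,"dy":-23.3,"dz":48.2,"spin":1.142},{"dx":-7.4,"dy":-23.3,"dz":48.2,"spin":1.142}]' 100
python3 - <<'E'
from h import *
goto(560,65,300,0)
c=shot('wrist','w1');save(c,'w1')
E
```

```text
time: 1.57
tool_pos: [559.2, 65.7, 300.4]
tcp_rot: [-2.031, 1.57, 2.681]
contact_force: [0.2, 0.1, -0.4]
grip_width: 91.9
t 1.57 cur [559.2  65.7 300.4] psi 0.02 q6 -0.02 grip 91.9 F [ 0.2  0.1 -0.4]
  -> dx 0.04 dy 0.08 dz 0.07 spin 0.000  rows>= 0.0
```

View pics/w1.png

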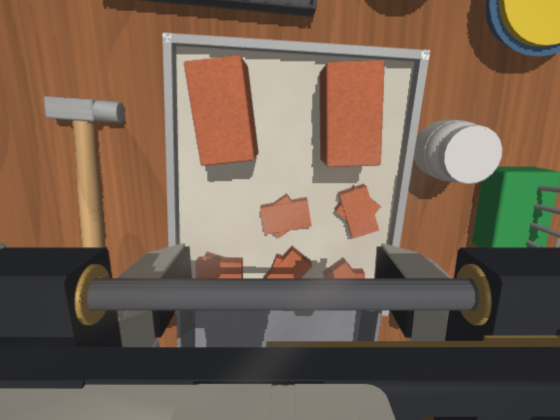

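The wrist view has brick A at (352,115), brick B at (220,110) and chips below them. I'll zoom in and measure the heights from two views.

Run:
```python
from h import *
c=load('w1')['frame']
cv2.imwrite('pics/w1A.png',cv2.resize(c[40:190,170:370+40],None,fx=3.3,fy=3.3,interpolation=cv2.INTER_CUBIC))
```

```text
(no output)
```

View pics/w1A.png

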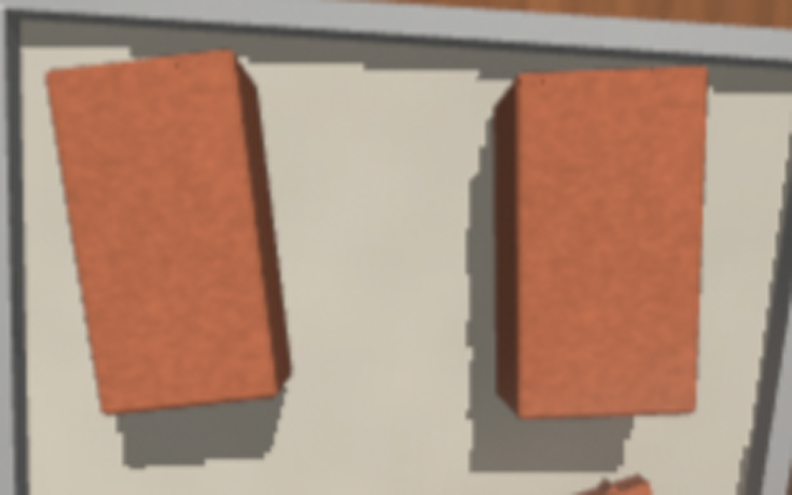

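Run:
```python
from h import *
w=load('w1');c=load('top0')
W=lambda x,y:(170+x/3.3,40+y/3.3)
A=lambda x,y:(80+x/4,110+y/3.75)
# order: world +x+y, +x-y, -x-y, -x+y
bA=([W(706,67),W(694,410),W(519,416),W(518,75)],[A(390,90),A(544,90),A(549,165),A(391,168)])
bB=([W(233,50),W(277,396),W(104,413),W(48,72)],[A(373,285),A(530,271),A(538,353),A(380,363)])
for n,(pw,pt) in dict(A=bA,B=bB).items():
    for a,b in zip(pw,pt):
        P,e=tri(w,a,c,b);print(n,P.round(1),round(e,1))
    Q=np.array([onz(w,*a,145)[:2] for a in pw]);print(n,Q.round(1).tolist(),Q.mean(0).round(1),np.degrees(np.arctan2(*((Q[0]+Q[3]-Q[1]-Q[2])*[-1,1]))).round(1),np.degrees(np.arctan2(*(Q[0]+Q[1]-Q[2]-Q[3])[::-1])).round(1))
for q in [(168,37),(428,53)]: print(onz(w,*q,101).round())
```

```text
A [650.9 186.1 125.6] 0.8
A [651.4  93.9 132.4] 1.4
A [603.5  90.7 125. ] 1.6
A [599.5 183.1 128.3] 1.7
A [[645.2, 183.3], [648.5, 95.4], [600.2, 93.7], [597.0, 181.4]] [622.7 138.5] 2.1 2.1
B [523.4 187.8 137.7] 1.5
B [533.2  97.8 137.6] 1.5
B [483.   92.3 132.9] 1.8
B [474.9 181.8 138.6] 2.6
B [[524.0, 187.3], [533.3, 99.3], [485.3, 94.6], [476.3, 182.2]] [504.7 140.8] 6.0 5.9
[451. 211. 101.]
[699. 197. 101.]
```

Run:
```python
from h import *
c=load('scene0')
for q,n in zip([(622.7,137,145),(504,139.5,145),(690,-90,101)],'ABk'): print(n,proj(c,q).round(1))
# scene check brick A top corners
import itertools
for x,y in [(646,182),(648,94),(600,91),(597,180)]: print(proj(c,(x,y,145)).round(1),proj(c,(x,y,135)).round(1))
cv2.imwrite('pics/s0c.png',cv2.resize(c['frame'][210:320,200:345],None,fx=5,fy=5,interpolation=cv2.INTER_CUBIC))
goto(622,137,112,2.5)
```

```text
A [275.8 259.2]
B [306.6 239.6]
k [201.9 245.5]
[282.3 271.7] [282.3 274.7]
[257.1 256.1] [257.2 259.1]
[269.3 247.4] [269.3 250.3]
[294.9 262.2] [294.8 265.1]
t 1.62 cur [559.1  66.2 300.7] psi 0.07 q6 -0.02 grip 92.1 F [ 0.3 -0.3  0.4]
  -> dx 18.87 dy 6.31 dz -7.07 spin -0.042  rows>= 5.1
```

View pics/s0c.png

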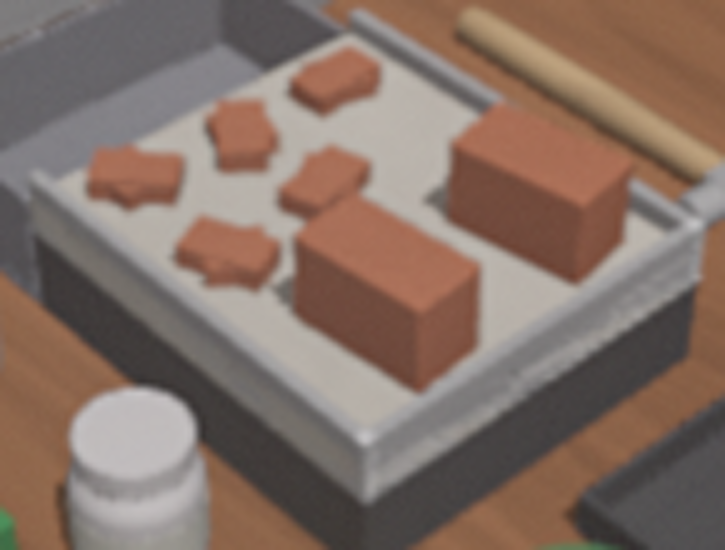

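The scene view matches the brick-A top corners at z = 145 to within about 1 px, which confirms the height. Next I grasp brick A.

```bash
python3 -m crank '[{"dx":4,"dy":2.1,"dz":-2.4,"spin":-0.02},{"dx":7,"dy":4.2,"dz":-4.8,"spin":-0.042},{"dx":9,"dy":6.3,"dz":-7.1,"spin":-0.042},{"dx":11,"dy":6.3,"dz":-7.1,"spin":-0.042},{"dx":14,"dy":6.3,"dz":-7.1,"spin":-0.042},{"dx":17,"dy":6.3,"dz":-7.1,"spin":-0.042},{"dx":18.9,"dy":6.3,"dz":-7.1,"spin":-0.042},{"dx":18.9,"dy":6.3,"dz":-7.1,"spin":-0.042},{"dx":18.9,"dy":6.3,"dz":-7.1,"spin":-0.042},{"dx":18.9,"dy":6.3,"dz":-7.1,"spin":-0.042}]' 100
python3 - <<'E'
from h import *
goto(622,137,112,2.5)
E
```

```text
time: 2.45
tool_pos: [623.5, 137.1, 113.8]
tcp_rot: [1.666, 1.568, 0.138]
contact_force: [-0.6, 0.2, 0.0]
grip_width: 91.9
t 2.45 cur [623.5 137.1 113.8] psi 2.47 q6 0.05 grip 91.9 F [-0.6  0.2  0. ]
  -> dx 0.18 dy -0.15 dz 0.00 spin -0.000  rows>= 0.1
```

```bash
python3 -m crank '[{"dx":0},{"dx":0},{"dx":0},{"dx":0},{"dx":0},{"dx":0},{"dx":0},{"dx":0},{"dx":0},{"dx":0}]' 20
python3 -m crank '[{"dx":-1},{"dx":-3},{"dx":-6},{"dx":-8},{"dx":-8},{"dx":-8}]'
python3 - <<'E'
from h import *
a=np.radians(-4.8);c=np.array([478.1,335.7])
for s in (62,-62): print(c+s*np.array([np.cos(a),np.sin(a)]))
w=shot('wrist','w2')
E
```

```text
[539.88255727 330.51197371]
[416.31744273 340.88802629]invalid input at $[0]: expected keys dx, dy, dz, spin
invalid input at $[0]: expected keys dx, dy, dz, spin
```

View pics/w2.png

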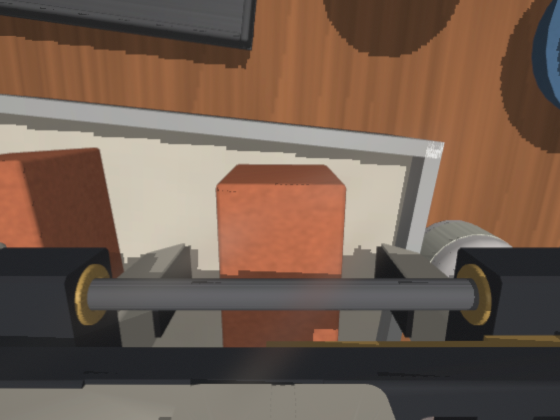

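The keys must all be present. The brick sits centred between the fingers, from about (222–343, 170–340).

```bash
python3 -m crank '[{"dx":0,"dy":0,"dz":0,"spin":0},{"dx":0,"dy":0,"dz":0,"spin":0},{"dx":0,"dy":0,"dz":0,"spin":0},{"dx":0,"dy":0,"dz":0,"spin":0},{"dx":0,"dy":0,"dz":0,"spin":0},{"dx":0,"dy":0,"dz":0,"spin":0},{"dx":0,"dy":0,"dz":0,"spin":0},{"dx":0,"dy":0,"dz":0,"spin":0}]' 20
python3 -m crank '[{"dx":-1,"dy":0,"dz":0,"spin":0},{"dx":-3,"dy":0,"dz":0,"spin":0},{"dx":-6,"dy":0,"dz":0,"spin":0},{"dx":-9,"dy":0,"dz":0,"spin":0},{"dx":-9,"dy":0,"dz":0,"spin":0},{"dx":-9,"dy":0,"dz":0,"spin":0}]'
python3 - <<'E'
from h import *
goto(540,330,150,-4.8)
E
```

```text
time: 3.17
tool_pos: [622.7, 136.1, 111.7]
tcp_rot: [-1.832, 1.571, 2.923]
contact_force: [-1.0, -0.6, 0.1]
grip_width: 49.9
time: 3.67
tool_pos: [623.6, 136.3, 203.8]
tcp_rot: [1.643, 1.567, 0.114]
contact_force: [-0.8, -0.6, -3.6]
grip_width: 49.9
t 3.67 cur [623.6 136.3 203.8] psi 2.41 q6 0.05 grip 49.9 F [-0.8 -0.6 -3.6]
  -> dx 5.35 dy -7.56 dz -19.70 spin 0.126  rows>= 5.2
```

```bash
python3 -m crank '[{"dx":0,"dy":-1.3,"dz":-3.3,"spin":0.02},{"dx":0,"dy":-2.6,"dz":-6.6,"spin":0.04},{"dx":0,"dy":-3.9,"dz":-9.9,"spin":0.06},{"dx":0,"dy":-5.2,"dz":-13.2,"spin":0.08},{"dx":0,"dy":-6.5,"dz":-16.5,"spin":0.126},{"dx":1,"dy":-7.5,"dz":-19.7,"spin":0.126},{"dx":4,"dy":-7.5,"dz":-19.7,"spin":0.126},{"dx":8,"dy":-7.5,"dz":-19.7,"spin":0.126},{"dx":12,"dy":-7.5,"dz":-19.7,"spin":0.126},{"dx":12,"dy":-7.5,"dz":-19.7,"spin":0.126},{"dx":12,"dy":-7.5,"dz":-19.7,"spin":0.126}]'
python3 - <<'E'
from h import *
goto(540,330,33,-4.8)
c=shot('wrist','w3');c=shot('top','t3');cv2.imwrite('pics/t3c.png',cv2.resize(c['frame'][90:270,70:300],None,fx=3.3,fy=3.3))
E
```

```text
time: 4.58
tool_pos: [537.3, 328.9, 78.7]
tcp_rot: [-1.064, 1.563, -2.719]
contact_force: [-0.1, -0.1, -2.3]
grip_width: 49.5
t 4.58 cur [537.3 328.9  78.7] psi -4.81 q6 0.51 grip 49.5 F [-0.1 -0.1 -2.3]
  -> dx 4.57 dy 0.29 dz -0.15 spin -0.000  rows>= 1.1
```

View pics/w3.png

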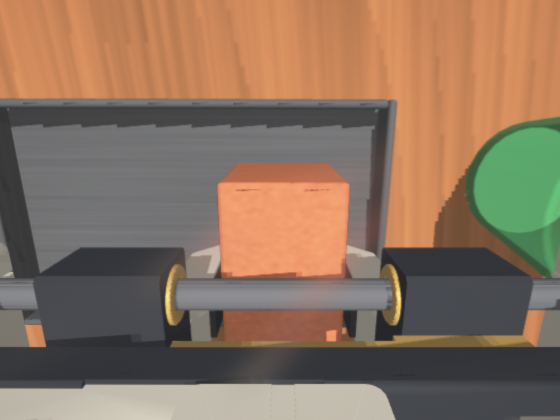

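View pics/t3c.png

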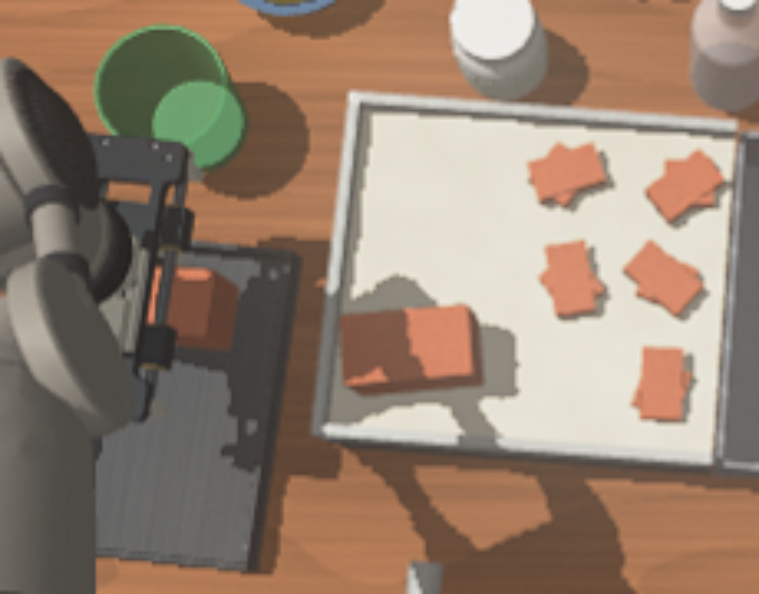

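Run:
```python
from h import *
c=load('top0')
print(onz(c,130,127,0).round(),onz(c,121,118,90).round())
w=shot('wrist')
print('tray +x+y corner',onz(w,391,102,30).round(1))
goto(538,330,33,-4.8)
```

```text
[708. 343.   0.] [701. 335.  90.]
tray +x+y corner [611.4 403.9  30. ]
t 4.73 cur [541.2 330.4  84.4] psi -4.83 q6 0.51 grip 49.6 F [ 0.2  0.8 -2.8]
  -> dx 5.14 dy -0.34 dz 0.08 spin -0.001  rows>= 1.2
```

```bash
python3 -m crank '[{"dx":2,"dy":0,"dz":0,"spin":0},{"dx":4,"dy":0,"dz":0,"spin":0},{"dx":4.6,"dy":0,"dz":0,"spin":0},{"dx":4.9,"dy":0,"dz":0,"spin":0},{"dx":5.1,"dy":0,"dz":0,"spin":0},{"dx":5.2,"dy":0,"dz":0,"spin":0},{"dx":5.2,"dy":0,"dz":0,"spin":0}]'
```

```text
time: 5.32
tool_pos: [540.6, 330.3, 31.7]
tcp_rot: [2.073, 1.568, 0.418]
contact_force: [-0.7, -0.8, 3.8]
grip_width: 50.0
```

```bash
python3 -m crank '[{"dx":0,"dy":0,"dz":0,"spin":0},{"dx":0,"dy":0,"dz":0,"spin":0},{"dx":0,"dy":0,"dz":0,"spin":0},{"dx":0,"dy":0,"dz":0,"spin":0},{"dx":-3,"dy":0,"dz":0,"spin":0},{"dx":-6,"dy":0,"dz":0,"spin":0},{"dx":-10,"dy":0,"dz":0,"spin":0},{"dx":-14,"dy":0,"dz":0,"spin":0},{"dx":-17,"dy":0,"dz":0,"spin":0},{"dx":-17,"dy":0,"dz":0,"spin":0}]' 68
python3 - <<'E'
from h import *
goto(504,139.5,112,6.2)
c=shot('top','t4');cv2.imwrite('pics/t4c.png',cv2.resize(c['frame'][90:270,70:300],None,fx=3.3,fy=3.3))
E
```

```text
time: 6.15
tool_pos: [542.4, 331.3, 207.8]
tcp_rot: [2.092, 1.557, 0.437]
contact_force: [1.0, -0.0, 0.7]
grip_width: 62.7
t 6.15 cur [542.4 331.3 207.8] psi -4.81 q6 0.51 grip 62.7 F [ 1.  -0.   0.7]
  -> dx 9.42 dy -2.34 dz 19.50 spin -0.192  rows>= 5.2
```

View pics/t4c.png

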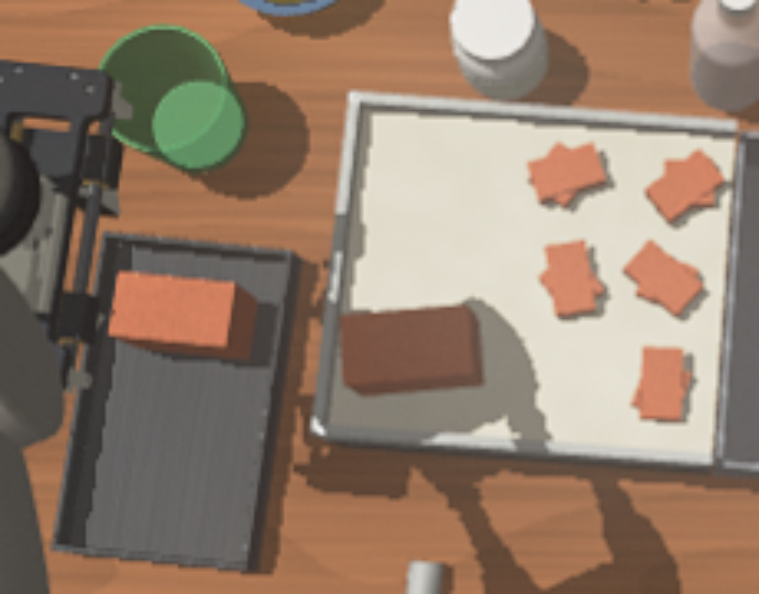

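Brick A lies flat in the tray at crop pixel (180,310). Next is brick B.

```bash
python3 -m crank '[{"dx":0,"dy":-0.6,"dz":4,"spin":-0.05},{"dx":0,"dy":-1.1,"dz":8,"spin":-0.1},{"dx":0,"dy":-1.6,"dz":12,"spin":-0.15},{"dx":0,"dy":-2,"dz":16,"spin":-0.192},{"dx":0,"dy":-2.4,"dz":19.5,"spin":-0.192},{"dx":2,"dy":-2.4,"dz":19.5,"spin":-0.192},{"dx":5,"dy":-2.4,"dz":19.5,"spin":-0.192},{"dx":8,"dy":-2.4,"dz":19.5,"spin":-0.192},{"dx":9.4,"dy":-2.4,"dz":19.5,"spin":-0.192},{"dx":9.4,"dy":-2.4,"dz":19.5,"spin":-0.192},{"dx":9.4,"dy":-2.4,"dz":19.5,"spin":-0.192},{"dx":9.4,"dy":-2.4,"dz":19.5,"spin":-0.192}]' 100
python3 - <<'E'
from h import *
goto(504,139.5,112,6.2)
E
python3 -m crank '[{"dx":0,"dy":0,"dz":0,"spin":0},{"dx":0,"dy":0,"dz":0,"spin":0},{"dx":0,"dy":0,"dz":0,"spin":0},{"dx":0,"dy":0,"dz":0,"spin":0},{"dx":0,"dy":0,"dz":0,"spin":0},{"dx":0,"dy":0,"dz":0,"spin":0},{"dx":0,"dy":0,"dz":0,"spin":0},{"dx":0,"dy":0,"dz":0,"spin":0}]' 20
python3 -m crank '[{"dx":-1,"dy":0,"dz":0,"spin":0},{"dx":-3,"dy":0,"dz":0,"spin":0},{"dx":-6,"dy":0,"dz":0,"spin":0},{"dx":-9,"dy":0,"dz":0,"spin":0},{"dx":-9,"dy":0,"dz":0,"spin":0},{"dx":-9,"dy":0,"dz":0,"spin":0}]'
python3 - <<'E'
from h import *
goto(416,340,84,-4.8)
E
```

```text
time: 7.2
tool_pos: [499.3, 137.6, 105.7]
tcp_rot: [-1.897, 1.571, 2.924]
contact_force: [0.6, 0.3, 0.0]
grip_width: 91.6
t 7.20 cur [499.3 137.6 105.7] psi 6.19 q6 0.01 grip 91.6 F [0.6 0.3 0. ]
  -> dx -0.63 dy 0.49 dz -0.13 spin -0.000  rows>= 0.2
time: 7.87
tool_pos: [499.7, 137.6, 106.0]
tcp_rot: [1.657, 1.57, 0.195]
contact_force: [1.4, 0.6, 0.8]
grip_width: 49.8
time: 8.37
tool_pos: [499.8, 137.6, 197.4]
tcp_rot: [1.598, 1.568, 0.135]
contact_force: [-0.1, 0.0, -3.2]
grip_width: 49.9
t 8.37 cur [499.8 137.6 197.4] psi 6.19 q6 0.01 grip 49.9 F [-0.1  0.  -3.2]
  -> dx 11.33 dy -6.18 dz -21.02 spin 0.192  rows>= 5.9
```

```bash
python3 -m crank '[{"dx":0,"dy":-1,"dz":-3.5,"spin":0.03},{"dx":0,"dy":-2,"dz":-7,"spin":0.06},{"dx":0,"dy":-3,"dz":-10.5,"spin":0.1},{"dx":0,"dy":-4,"dz":-14,"spin":0.14},{"dx":0,"dy":-5,"dz":-17.5,"spin":0.192},{"dx":0,"dy":-6.2,"dz":-21,"spin":0.192},{"dx":3,"dy":-6.2,"dz":-21,"spin":0.192},{"dx":7,"dy":-6.2,"dz":-21,"spin":0.192},{"dx":10,"dy":-6.2,"dz":-21,"spin":0.192},{"dx":12,"dy":-6.2,"dz":-21,"spin":0.192},{"dx":12,"dy":-6.2,"dz":-21,"spin":0.192},{"dx":12,"dy":-6.2,"dz":-21,"spin":0.192},{"dx":12,"dy":-6.2,"dz":-21,"spin":0.192},{"dx":12,"dy":-6.2,"dz":-21,"spin":0.192}]'
python3 - <<'E'
from h import *
goto(416,340,26,-4.8)
c=shot('wrist','w5')
E
```

```text
time: 9.53
tool_pos: [415.9, 340.1, 77.2]
tcp_rot: [2.213, 1.568, 0.558]
contact_force: [-0.5, 0.0, -2.0]
grip_width: 49.8
t 9.53 cur [415.9 340.1  77.2] psi -4.82 q6 0.63 grip 49.8 F [-0.5  0.  -2. ]
  -> dx 5.12 dy 0.00 dz 0.02 spin -0.000  rows>= 1.2
```

View pics/w5.png

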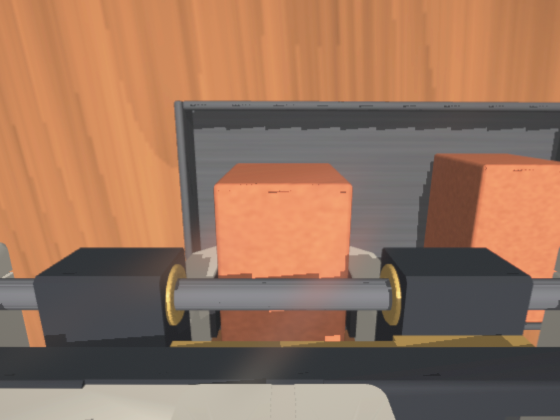

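The wrist view shows brick B between the tray's left wall (col 190) and brick A (col 440), with clearance on both sides. Lowering it now.

```bash
python3 -m crank '[{"dx":2,"dy":0,"dz":0,"spin":0},{"dx":4,"dy":0,"dz":0,"spin":0},{"dx":4.6,"dy":0,"dz":0,"spin":0},{"dx":4.9,"dy":0,"dz":0,"spin":0},{"dx":5.1,"dy":0,"dz":0,"spin":0},{"dx":5.2,"dy":0,"dz":0,"spin":0},{"dx":5.2,"dy":0,"dz":0,"spin":0}]'
python3 -m crank '[{"dx":0,"dy":0,"dz":0,"spin":0},{"dx":0,"dy":0,"dz":0,"spin":0},{"dx":0,"dy":0,"dz":0,"spin":0},{"dx":0,"dy":0,"dz":0,"spin":0},{"dx":-3,"dy":0,"dz":0,"spin":0},{"dx":-7,"dy":0,"dz":0,"spin":0},{"dx":-11,"dy":0,"dz":0,"spin":0},{"dx":-15,"dy":0,"dz":0,"spin":0},{"dx":-19,"dy":0,"dz":0,"spin":0},{"dx":-23,"dy":0,"dz":0,"spin":0},{"dx":-23,"dy":0,"dz":0,"spin":0},{"dx":-23,"dy":0,"dz":0,"spin":0}]' 68
python3 - <<'E'
from h import *
goto(518,-340,250,-84)
c=shot('top','t6');save(c,'t6');cv2.imwrite('pics/t6.png',cv2.resize(c['frame'],None,fx=1.4,fy=1.4))
E
```

```text
time: 10.17
tool_pos: [415.2, 339.8, 26.0]
tcp_rot: [2.163, 1.57, 0.509]
contact_force: [-3.4, -2.7, 6.5]
grip_width: 49.4
time: 11.17
tool_pos: [416.0, 340.3, 256.3]
tcp_rot: [2.203, 1.565, 0.548]
contact_force: [-0.8, 0.3, -0.8]
grip_width: 62.5
t 11.17 cur [416.  340.3 256.3] psi -4.81 q6 0.63 grip 62.5 F [-0.8  0.3 -0.8]
  -> dx 0.47 dy 15.86 dz 66.94 spin 1.382  rows>= 16.5
```

View pics/t6.png

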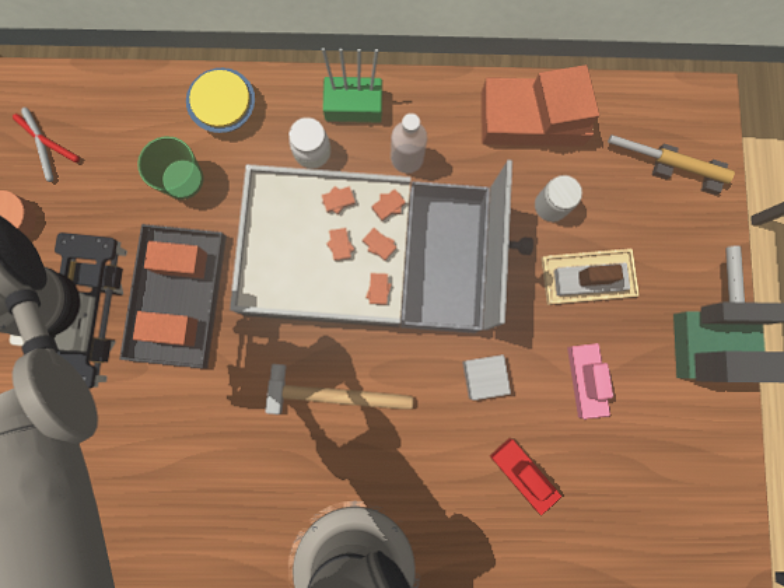

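Both bricks are in the tray at (172,258) and (165,328). The scraper is still in its rest at (592,275) in this 1.4× picture. Moving there now, above the lid.

```bash
python3 - <<'E'
from h import *
goto(450,-431,300,-84)
E
python3 -m crank '[{"dx":-2,"dy":0.5,"dz":3.8,"spin":0.06},{"dx":-4.4,"dy":1,"dz":7.6,"spin":0.14},{"dx":-4.4,"dy":1.5,"dz":11.4,"spin":0.21},{"dx":-4.4,"dy":2,"dz":15.2,"spin":0.28},{"dx":-4.4,"dy":2.5,"dz":19,"spin":0.35},{"dx":-4.4,"dy":3,"dz":22.8,"spin":0.42},{"dx":-4.4,"dy":3.5,"dz":26.6,"spin":0.49},{"dx":-4.4,"dy":4,"dz":30.4,"spin":0.56},{"dx":-4.4,"dy":4.5,"dz":34.2,"spin":0.63},{"dx":-4.4,"dy":5,"dz":38,"spin":0.7},{"dx":-4.4,"dy":5.5,"dz":41.8,"spin":0.77},{"dx":-4.4,"dy":6,"dz":45.6,"spin":0.84},{"dx":-4.4,"dy":6.5,"dz":49.4,"spin":0.91},{"dx":-4.4,"dy":7,"dz":53.2,"spin":0.98},{"dx":-4.4,"dy":7.5,"dz":57,"spin":1.05},{"dx":-4.4,"dy":8,"dz":60.8,"spin":1.12},{"dx":-4.4,"dy":8.5,"dz":64.6,"spin":1.19},{"dx":-4.4,"dy":9,"dz":68.4,"spin":1.26},{"dx":-4.4,"dy":9.6,"dz":72.2,"spin":1.32},{"dx":-4.4,"dy":9.8,"dz":76.5,"spin":1.382}]' 100
python3 - <<'E'
from h import *
goto(450,-431,220,-84)
E
```

```text
t 11.22 cur [415.  339.7 254. ] psi -4.81 q6 0.63 grip 62.7 F [-0.9  0.4 -0.8]
  -> dx -4.64 dy 9.96 dz 76.50 spin 1.382  rows>= 18.5
time: 12.88
tool_pos: [448.3, -430.5, 294.9]
tcp_rot: [-1.128, 1.566, 2.116]
contact_force: [1.2, -0.4, 0.4]
grip_width: 91.9
t 12.88 cur [ 448.3 -430.5  294.9] psi -84.14 q6 0.58 grip 91.9 F [ 1.2 -0.4  0.4]
  -> dx 7.49 dy 0.10 dz -0.17 spin -0.002  rows>= 1.8
```

```bash
python3 -m crank '[{"dx":3,"dy":0,"dz":0,"spin":0},{"dx":7,"dy":0,"dz":0,"spin":0},{"dx":7.5,"dy":0,"dz":0,"spin":0},{"dx":7.5,"dy":0,"dz":0,"spin":0},{"dx":7.5,"dy":0,"dz":0,"spin":0}]'
python3 - <<'E'
from h import *
c=shot('wrist','w7');save(c,'w7');print(c['c2w'][:3,3])
goto(450,-431,220,-84)
E
```

```text
time: 13.3
tool_pos: [448.8, -429.2, 223.0]
tcp_rot: [-1.138, 1.57, 2.108]
contact_force: [0.2, -0.0, 0.3]
grip_width: 92.0
[ 518.39669736 -422.12088665  380.50961952]
t 13.35 cur [ 449.3 -429.7  224.4] psi -83.96 q6 0.58 grip 91.7 F [ 0.6 -0.3  0.3]
  -> dx 0.44 dy 0.14 dz -0.06 spin 0.001  rows>= 0.1
```

View pics/w7.png

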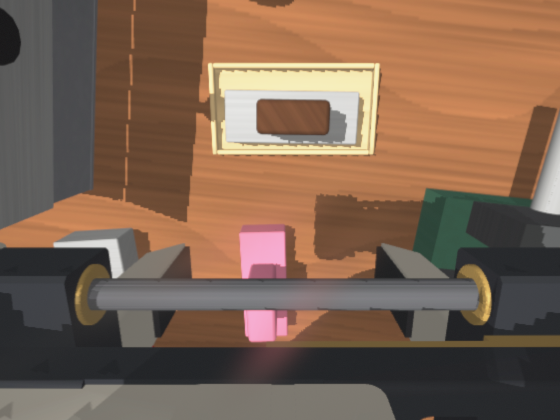

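The wrist view shows the rest with rim corners (210,64), (379,64), (374,154) and (216,154). The scraper grip's top is at about (257–329, 98–134).

Run:
```python
from h import *
w=load('w7'); t=load('t6')
cv2.imwrite('pics/w7c.png',cv2.resize(w['frame'][50:170,195:395],None,fx=4,fy=4,interpolation=cv2.INTER_CUBIC))
S={'grip95':(95,[(257,98),(329,101),(328,134),(258,133)]),'steel35':(35,[(225,90),(358,92),(357,143),(228,142)]),'rest17':(17,[(210,64),(379,64),(374,154),(216,154)])}
for k,(z,p) in S.items():
    P=np.array([onz(w,*q,z)[:2] for q in p]); d=(P[1]+P[2]-P[0]-P[3]); e=P[0]+P[1]-P[2]-P[3]
    print(k,P.round(0).tolist(),P.mean(0).round(1),'len',np.linalg.norm(d)/2,np.linalg.norm(e)/2,'ang',np.degrees(np.arctan2(d[1],d[0])).round(1),np.degrees(np.arctan2(e[1],e[0])).round(1))
```

```text
grip95 [[532.0, -400.0], [536.0, -457.0], [510.0, -460.0], [505.0, -403.0]] [ 520.8 -429.8] len 57.05781157494486 26.352772837960828 ang -85.5 6.4
steel35 [[539.0, -364.0], [550.0, -491.0], [503.0, -497.0], [491.0, -370.0]] [ 520.7 -430.5] len 127.3938780928179 48.355368572306794 ang -84.6 7.5
rest17 [[563.0, -345.0], [580.0, -510.0], [493.0, -521.0], [475.0, -356.0]] [ 527.7 -432.9] len 166.3290763850729 87.97552580539747 ang -84.0 6.8
```

View pics/w7c.png

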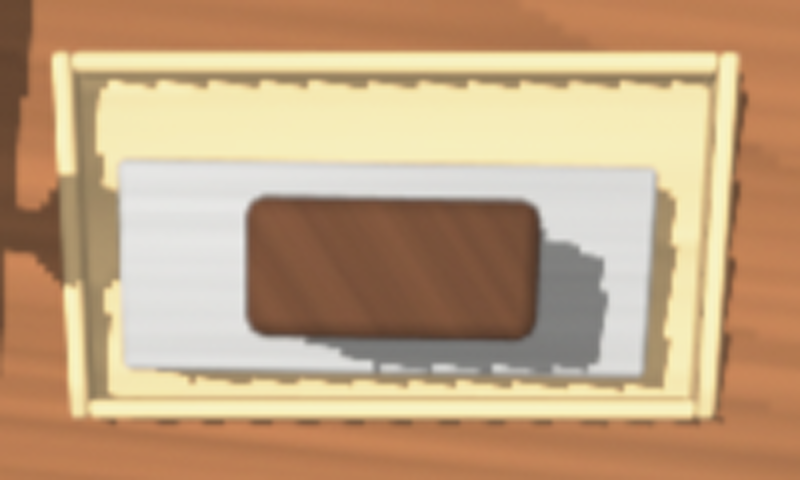

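```bash
python3 - <<'E'
from h import *
goto(520,-430.5,130,-85)
E
python3 -m crank '[{"dx":3,"dy":0.3,"dz":-3,"spin":0.018},{"dx":6,"dy":0.7,"dz":-6,"spin":0.018},{"dx":9,"dy":0.8,"dz":-7.1,"spin":0.018},{"dx":9.4,"dy":0.8,"dz":-7.1,"spin":0.018},{"dx":9.4,"dy":0.8,"dz":-7.1,"spin":0.018},{"dx":9.4,"dy":0.8,"dz":-7.1,"spin":0.018},{"dx":9.4,"dy":0.8,"dz":-7.1,"spin":0.018},{"dx":9.4,"dy":0.8,"dz":-7.1,"spin":0.018}]'
python3 - <<'E'
from h import *
goto(520,-430.5,46,-85)
E
```

```text
t 13.35 cur [ 449.3 -429.7  224.4] psi -83.96 q6 0.58 grip 91.7 F [ 0.6 -0.3  0.3]
  -> dx 9.45 dy 0.81 dz -7.01 spin 0.018  rows>= 2.8
time: 14.02
tool_pos: [520.1, -431.2, 131.8]
tcp_rot: [2.237, 1.566, -0.818]
contact_force: [-0.3, 0.3, 0.2]
grip_width: 92.0
t 14.02 cur [ 520.1 -431.2  131.8] psi -85.07 q6 0.68 grip 92.0 F [-0.3  0.3  0.2]
  -> dx 8.58 dy -0.10 dz 0.03 spin -0.001  rows>= 2.1
```

```bash
python3 -m crank '[{"dx":4,"dy":0,"dz":0,"spin":0},{"dx":7.5,"dy":0,"dz":0,"spin":0},{"dx":8.5,"dy":0,"dz":0,"spin":0},{"dx":8.5,"dy":0,"dz":0,"spin":0},{"dx":8.5,"dy":0,"dz":0,"spin":0},{"dx":8.5,"dy":0,"dz":0,"spin":0}]'
python3 - <<'E'
from h import *
goto(520,-430.5,46,-85)
c=shot('wrist','w8')
E
```

```text
time: 14.52
tool_pos: [521.1, -431.4, 46.6]
tcp_rot: [2.267, 1.566, -0.788]
contact_force: [0.4, -0.4, -0.4]
grip_width: 91.7
t 14.52 cur [ 521.1 -431.4   46.6] psi -85.04 q6 0.68 grip 91.7 F [ 0.4 -0.4 -0.4]
  -> dx 0.06 dy -0.10 dz 0.10 spin -0.001  rows>= 0.0
```

View pics/w8.png

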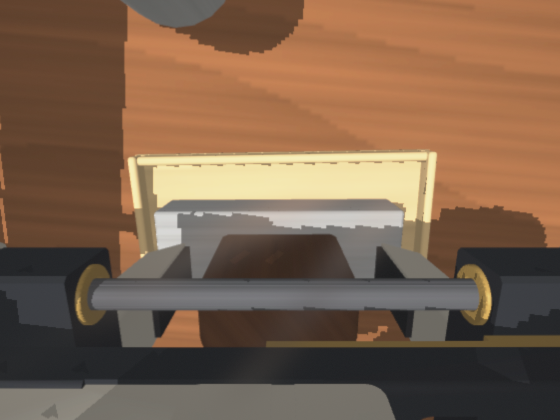

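```bash
python3 -m crank '[{"dx":0,"dy":0,"dz":0,"spin":0},{"dx":0,"dy":0,"dz":0,"spin":0},{"dx":0,"dy":0,"dz":0,"spin":0},{"dx":0,"dy":0,"dz":0,"spin":0},{"dx":0,"dy":0,"dz":0,"spin":0},{"dx":0,"dy":0,"dz":0,"spin":0},{"dx":0,"dy":0,"dz":0,"spin":0}]' 40
python3 -m crank '[{"dx":-2,"dy":0,"dz":0,"spin":0},{"dx":-5,"dy":0,"dz":0,"spin":0},{"dx":-9,"dy":0,"dz":0,"spin":0},{"dx":-13,"dy":0,"dz":0,"spin":0},{"dx":-17,"dy":0,"dz":0,"spin":0},{"dx":-21,"dy":0,"dz":0,"spin":0},{"dx":-25,"dy":0,"dz":0,"spin":0},{"dx":-27,"dy":0,"dz":0,"spin":0},{"dx":-27,"dy":0,"dz":0,"spin":0},{"dx":-27,"dy":0,"dz":0,"spin":0}]'
python3 - <<'E'
from h import *
# board frame from kerb corners (top view) 
P=np.array([[699,196.5],[448,211],[682,-91],[430,-78]])
xd=np.array([np.cos(np.radians(-3.2)),np.sin(np.radians(-3.2))]); yd=np.array([-xd[1],xd[0]])
print('xd',xd,'yd',yd)
print('local x',(P@xd).round(1),'y',(P@yd).round(1))
goto(610,150,305,-3.2)
E
```

```text
time: 15.15
tool_pos: [520.0, -430.0, 43.8]
tcp_rot: [-2.355, 1.571, 0.874]
contact_force: [-0.2, -0.2, 0.9]
grip_width: 59.7
time: 15.98
tool_pos: [520.0, -430.0, 313.1]
tcp_rot: [2.379, 1.571, -0.676]
contact_force: [0.2, -0.1, -3.8]
grip_width: 59.8
xd [ 0.99844076 -0.0558215 ] yd [0.0558215  0.99844076]
local x [686.9 435.5 686.  433.7] y [235.2 235.7 -52.8 -53.9]
t 15.98 cur [ 520.  -430.   313.1] psi -85.03 q6 0.68 grip 59.8 F [ 0.2 -0.1 -3.8]
  -> dx 0.80 dy -57.01 dz -14.00 spin -1.428  rows>= 14.1
```

```bash
cat >> h.py <<'E'
XD=np.array([np.cos(np.radians(-3.2)),np.sin(np.radians(-3.2))]); YD=np.array([-XD[1],XD[0]]); BC=np.array([560.5,87.4])
def b2w(x,y): return (BC[0]+x)*XD+(BC[1]+y)*YD
def w2b(P): P=np.asarray(P)[:2]; return np.array([P@XD,P@YD])-BC
def chips(c,z=101,show=True):
    hsv=cv2.cvtColor(c['frame'],cv2.COLOR_BGR2HSV)
    m=((hsv[...,0]<14)&(hsv[...,1]>110)&(hsv[...,2]>90)).astype(np.uint8)
    cn,_=cv2.findContours(m,cv2.RETR_EXTERNAL,cv2.CHAIN_APPROX_NONE)
    for k in cn:
        a=cv2.contourArea(k)
        if a<40: continue
        Q=np.array([w2b(onz(c,*p[0],z)) for p in k]); q=Q.mean(0)
        if abs(q[0])<125 and -300<q[1]<145: print('blob area',a,'px',k.mean((0,1)).round(),'board',q.round(),'x',Q[:,0].min().round(),Q[:,0].max().round(),'y',Q[:,1].min().round(),Q[:,1].max().round())
E
python3 - <<'E'
from h import *
chips(shot('top'))
for x,y in [(51,105),(-51,105)]: print(b2w(x,y))
goto(*b2w(51,100),305,-3.2)
E
```

```text
blob area 239.0 px [270. 206.] board [-73. -96.] x -98.0 -48.0 y -115.0 -78.0
blob area 252.0 px [271. 174.] board [  4. -92.] x -20.0 31.0 y -120.0 -66.0
blob area 235.0 px [242. 174.] board [ -1. -24.] x -28.0 27.0 y -46.0 -4.0
blob area 247.5 px [277. 146.] board [  75. -103.] x 49.0 100.0 y -129.0 -76.0
blob area 240.5 px [241. 142.] board [ 79. -15.] x 55.0 100.0 y -42.0 12.0
blob area 92211.5 px [248. 168.] board [ 28. -44.] x -593.0 370.0 y -728.0 610.0
[621.28658486 157.96515273]
[519.44562691 163.65894623]
t 16.03 cur [ 519.5 -429.6  310.9] psi -85.03 q6 0.68 grip 60.1 F [-0.1  0.1 -4.8]
  -> dx 0.74 dy -57.15 dz -15.17 spin -1.428  rows>= 14.2
```

```bash
python3 - <<'E'
from h import *
goto(*b2w(51,80),305,-3.2)
E
python3 -m crank '[{"dx":0,"dy":-3.7,"dz":-1,"spin":-0.1},{"dx":0,"dy":-7.4,"dz":-2,"spin":-0.2},{"dx":0,"dy":-11,"dz":-3,"spin":-0.3},{"dx":0,"dy":-15,"dz":-4,"spin":-0.4},{"dx":0,"dy":-19,"dz":-5,"spin":-0.5},{"dx":0,"dy":-23,"dz":-6,"spin":-0.6},{"dx":0,"dy":-27,"dz":-7,"spin":-0.7},{"dx":0,"dy":-31,"dz":-8,"spin":-0.8},{"dx":0,"dy":-35,"dz":-9,"spin":-0.9},{"dx":0,"dy":-39,"dz":-10,"spin":-1},{"dx":0,"dy":-43,"dz":-11,"spin":-1.1},{"dx":0,"dy":-47,"dz":-12.5,"spin":-1.2},{"dx":0,"dy":-51,"dz":-14,"spin":-1.3},{"dx":0,"dy":-55.1,"dz":-14.9,"spin":-1.428},{"dx":2,"dy":-55.1,"dz":-14.9,"spin":-1.428},{"dx":6,"dy":-55.1,"dz":-14.9,"spin":-1.428},{"dx":10,"dy":-55.1,"dz":-14.9,"spin":-1.428},{"dx":14,"dy":-55.1,"dz":-14.9,"spin":-1.428},{"dx":14,"dy":-55.1,"dz":-14.9,"spin":-1.428},{"dx":14,"dy":-55.1,"dz":-14.9,"spin":-1.428}]'
python3 - <<'E'
from h import *
goto(*b2w(51,80),124.5,-3.2)
c=shot('wrist','w9')
E
```

```text
t 16.03 cur [ 519.5 -429.6  310.9] psi -85.03 q6 0.68 grip 60.1 F [-0.1  0.1 -4.8]
  -> dx 0.73 dy -55.17 dz -14.88 spin -1.428  rows>= 13.7
time: 17.7
tool_pos: [618.1, 131.6, 169.6]
tcp_rot: [-1.431, 1.561, -3.058]
contact_force: [0.9, 0.6, -3.2]
grip_width: 59.8
t 17.70 cur [618.1 131.6 169.6] psi -3.21 q6 0.14 grip 59.8 F [ 0.9  0.6 -3.2]
  -> dx 4.51 dy 0.22 dz -0.16 spin -0.000  rows>= 1.1
```

View pics/w9.png

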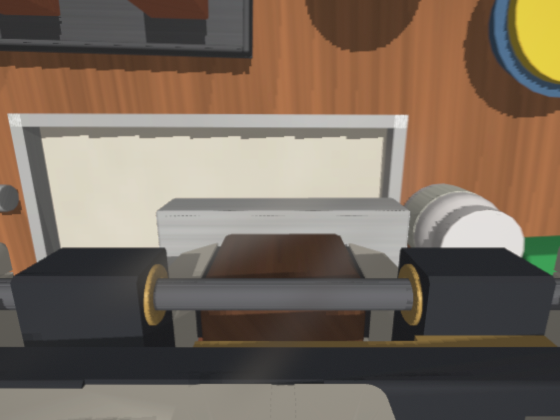

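The scraper hangs parallel to the kerb. The kerb's outer corners are at (12,117) and (406,118), and I'll use them to check the board's centre.

Run:
```python
from h import *
w=shot('wrist');save(w,'w9')
for p in [(11,117),(406,118),(39,128),(389,128)]: print(w2b(onz(w,*p,101)).round(1))
goto(*b2w(51,80),124.5,-3.2); T=tool(); print(w2b(T[:3,3]))
```

```text
[-124.5  150. ]
[131.5 149. ]
[-107.5  143. ]
[121.  142.7]
t 17.80 cur [621.6 131.8 175.2] psi -3.22 q6 0.14 grip 59.9 F [ 0.2  0.4 -3.3]
  -> dx 5.07 dy -0.19 dz -0.11 spin -0.000  rows>= 1.2
[52.79028456 78.87782178]
```

```bash
python3 -m crank '[{"dx":2,"dy":0,"dz":0,"spin":0},{"dx":4,"dy":0,"dz":0,"spin":0},{"dx":4.5,"dy":0,"dz":0,"spin":0},{"dx":4.5,"dy":0,"dz":0,"spin":0},{"dx":4.5,"dy":0,"dz":0,"spin":0},{"dx":4.5,"dy":0,"dz":0,"spin":0},{"dx":4.5,"dy":0,"dz":0,"spin":0}]'
python3 - <<'E'
from h import *
goto(*b2w(51,80),124.5,-3.2)
E
```

```text
time: 18.38
tool_pos: [622.7, 132.1, 133.2]
tcp_rot: [1.745, 1.564, 0.119]
contact_force: [-4.0, -0.3, 7.4]
grip_width: 62.4
t 18.38 cur [622.7 132.1 133.2] psi -3.21 q6 0.14 grip 62.4 F [-4.  -0.3  7.4]
  -> dx 0.87 dy -0.29 dz -0.08 spin -0.000  rows>= 0.2
```

Run:
```python
from h import *
w=shot('wrist','w10')
c=shot('scene');cv2.imwrite('pics/s10.png',cv2.resize(c['frame'][130:330,150:400],None,fx=3.2,fy=3,interpolation=cv2.INTER_CUBIC))
goto(*b2w(51,80),124.5,-3.2)
```

```text
t 18.48 cur [622.7 132.  133.2] psi -3.21 q6 0.14 grip 62.1 F [-4.1  0.4  7.7]
  -> dx 0.87 dy -0.29 dz -0.08 spin -0.000  rows>= 0.2
```

View pics/w10.png

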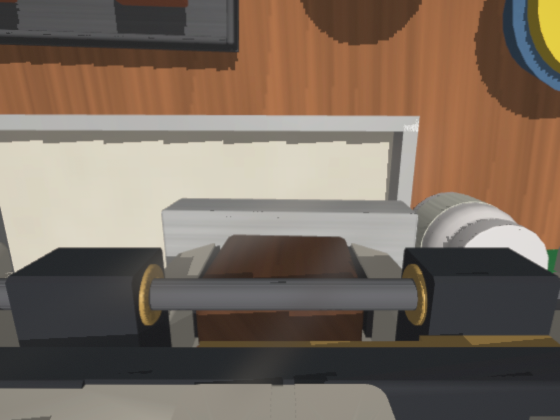

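View pics/s10.png

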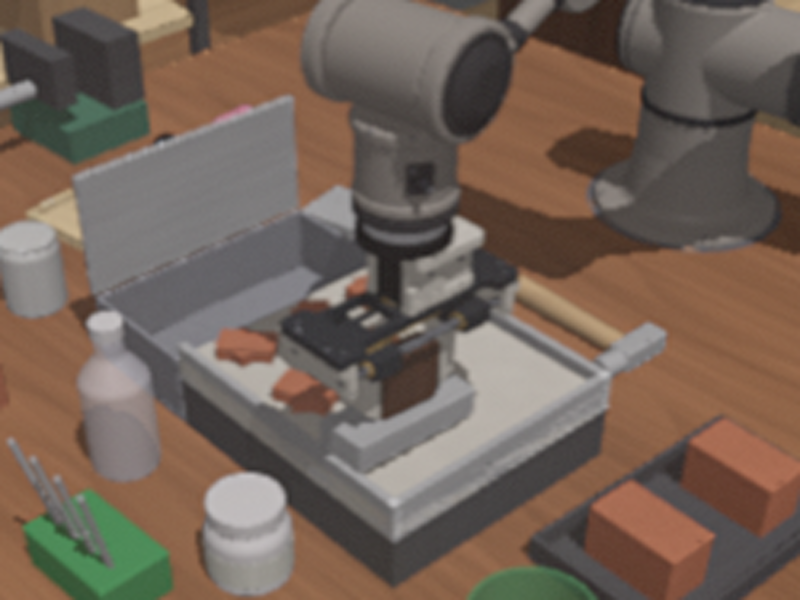

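The scraper's +x end is riding on the kerb: its end at col 413 overlaps the kerb's inner edge at about col 392. I'll lift, shift about 12 mm toward −x and try again.

```bash
python3 -m crank '[{"dx":-1,"dy":0,"dz":0,"spin":0},{"dx":-3,"dy":0,"dz":0,"spin":0},{"dx":-4,"dy":-0.5,"dz":0,"spin":0},{"dx":-4,"dy":-1.2,"dz":0,"spin":0},{"dx":-4,"dy":-1.2,"dz":0,"spin":0},{"dx":-4,"dy":-1.2,"dz":0,"spin":0},{"dx":-4,"dy":-1.2,"dz":0,"spin":0},{"dx":-4,"dy":-1.2,"dz":0,"spin":0}]'
python3 - <<'E'
from h import *
T=tool(); print(w2b(T[:3,3]))
goto(*b2w(40,80),124.5,-3.2)
w=shot('wrist','w11');save(w,'w11')
c=shot('scene');save(c,'s11');cv2.imwrite('pics/s11.png',cv2.resize(c['frame'][200:330,200:360],None,fx=5,fy=4.6,interpolation=cv2.INTER_CUBIC))
E
```

```text
time: 19.15
tool_pos: [608.3, 132.5, 167.8]
tcp_rot: [-1.463, 1.569, -3.09]
contact_force: [-0.2, 0.2, -3.4]
grip_width: 59.9
[39.47980392 78.81244095]
t 19.15 cur [608.3 132.5 167.8] psi -3.21 q6 0.15 grip 59.9 F [-0.2  0.2 -3.4]
  -> dx 4.33 dy 0.06 dz -0.12 spin -0.000  rows>= 1.0
```

View pics/w11.png

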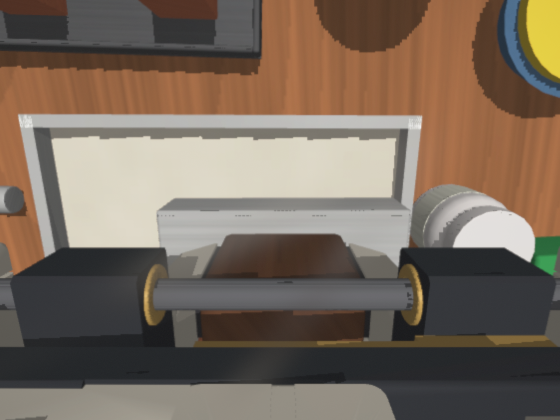

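View pics/s11.png

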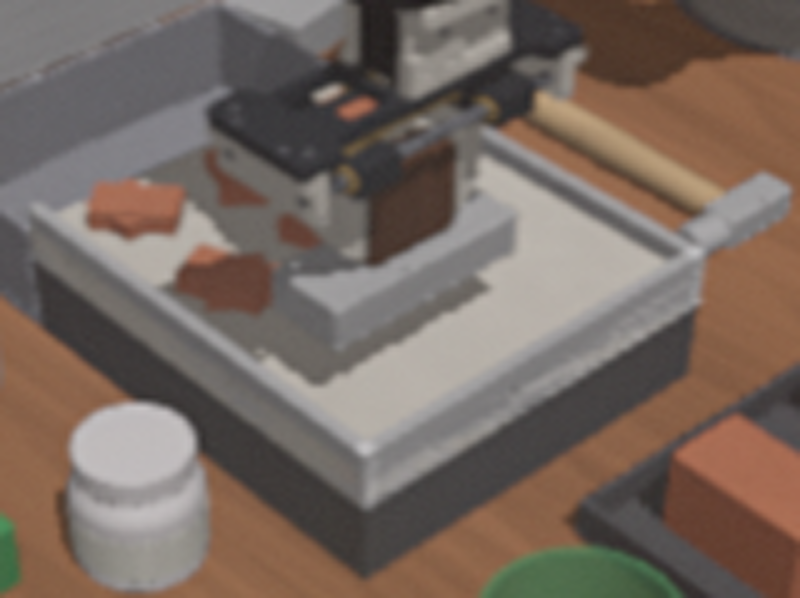

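Run:
```python
from h import *
w=load('w11'); T=tool(); print('tcp',w2b(T[:3,3]).round(1))
z=T[2,3]-38.8+30
for p in [(168,199),(400,199),(160,213),(408,213)]: print('scr',w2b(onz(w,*p,z)).round(1))
for p in [(24,117),(420,118),(53,128),(399,128)]: print('kerb',w2b(onz(w,*p,101)).round(1))
print('kerb inner floor',[w2b(onz(w,*p,85)).round(1) for p in [(57,140),(393,140)]])
s=load('s11')
S=lambda x,y:(200+x/5,200+y/4.6)
# scene: scraper lower corner near edge(337,349), kerb near corner top (370,452), board corner
for n,p,zz in [('kerbcorner outer',S(366,462),101),('kerb -y far end',S(33,207),101),('kerb -x+y corner',S(702,250),101),('scr bottom',S(337,349),T[2,3]-38.8),('scr top',S(335,308),T[2,3]-8.8),('scr top -x',S(516,212),T[2,3]-8.8)]: print(n,w2b(onz(s,*p,zz)).round(1))
```

```text
tcp [39.7 78.8]
scr [-17.4 110.1]
scr [ 98. 110.]
scr [-22.1 102.9]
scr [102.7 102.8]
kerb [-124.   149.9]
kerb [126.5 149. ]
kerb [-106.8  143.1]
kerb [113.8 142.9]
kerb inner floor [array([-115.8,  134.7]), array([115.6, 134.4])]
kerbcorner outer [129.  156.6]
kerb -y far end [ 122.  -131.8]
kerb -x+y corner [-129.3  152.1]
scr bottom [100.6 104. ]
scr top [101.6 103.6]
scr top -x [-24.3 105.8]
```

```bash
python3 -m crank '[{"dx":2,"dy":0.5,"dz":0,"spin":0},{"dx":3.5,"dy":0.5,"dz":0,"spin":0},{"dx":4,"dy":0.5,"dz":0,"spin":0},{"dx":4,"dy":0.5,"dz":0,"spin":0},{"dx":4,"dy":0.5,"dz":0,"spin":0},{"dx":4,"dy":0.5,"dz":0,"spin":0},{"dx":4,"dy":0.5,"dz":0,"spin":0}]'
python3 - <<'E'
from h import *
T=tool(); print(w2b(T[:3,3]))
goto(*b2w(45,80),124.5,-3.2)
E
```

```text
time: 19.83
tool_pos: [614.3, 132.3, 129.9]
tcp_rot: [1.747, 1.569, 0.12]
contact_force: [0.5, 0.1, -3.0]
grip_width: 59.5
[45.44695462 78.97672573]
t 19.83 cur [614.3 132.3 129.9] psi -3.21 q6 0.15 grip 59.5 F [ 0.5  0.1 -3. ]
  -> dx 0.54 dy -0.05 dz -0.10 spin -0.000  rows>= 0.1
```

```bash
python3 -m crank '[{"dx":0.3,"dy":0,"dz":0,"spin":0},{"dx":0.5,"dy":0,"dz":0,"spin":0},{"dx":0.6,"dy":0,"dz":0,"spin":0},{"dx":0.6,"dy":0,"dz":0,"spin":0},{"dx":0.6,"dy":0,"dz":0,"spin":0}]'
python3 - <<'E'
from h import *
T=tool(); print(w2b(T[:3,3]))
goto(*b2w(45,-145),124.5,-3.2)
E
```

```text
time: 20.25
tool_pos: [614.0, 132.2, 123.6]
tcp_rot: [1.694, 1.569, 0.068]
contact_force: [0.1, 0.7, 4.2]
grip_width: 59.8
[45.19541536 78.91127624]
t 20.25 cur [614.  132.2 123.6] psi -3.20 q6 0.15 grip 59.8 F [0.1 0.7 4.2]
  -> dx -0.09 dy -0.02 dz 22.39 spin -0.000  rows>= 5.4
```

```bash
python3 -m crank '[{"dx":-0.05,"dy":0,"dz":0.8,"spin":0},{"dx":-0.05,"dy":0,"dz":2,"spin":0},{"dx":-0.05,"dy":0,"dz":3.2,"spin":0},{"dx":-0.05,"dy":0,"dz":4.4,"spin":0},{"dx":-0.05,"dy":0,"dz":5.6,"spin":0},{"dx":-0.05,"dy":0,"dz":6.8,"spin":0},{"dx":-0.05,"dy":0,"dz":8,"spin":0},{"dx":-0.05,"dy":0,"dz":9.2,"spin":0},{"dx":-0.05,"dy":0,"dz":10.4,"spin":0},{"dx":-0.05,"dy":0,"dz":11.6,"spin":0}]'
python3 - <<'E'
from h import *
T=tool(); print(w2b(T[:3,3]))
goto(*b2w(45,-145),124.5,-3.2)
w=shot('top','t12');cv2.imwrite('pics/t12.png',cv2.resize(w['frame'][90:270,150:390],None,fx=3.3,fy=3.3,interpolation=cv2.INTER_CUBIC))
E
```

```text
time: 21.08
tool_pos: [607.1, 15.3, 123.6]
tcp_rot: [2.621, 1.57, 0.994]
contact_force: [1.0, 6.1, 6.0]
grip_width: 59.9
[ 44.82119837 -38.19210729]
t 21.08 cur [607.1  15.3 123.6] psi -3.24 q6 -0.05 grip 59.9 F [1.  6.1 6. ]
  -> dx -0.10 dy 0.03 dz 10.68 spin -0.001  rows>= 2.6
```

View pics/t12.png

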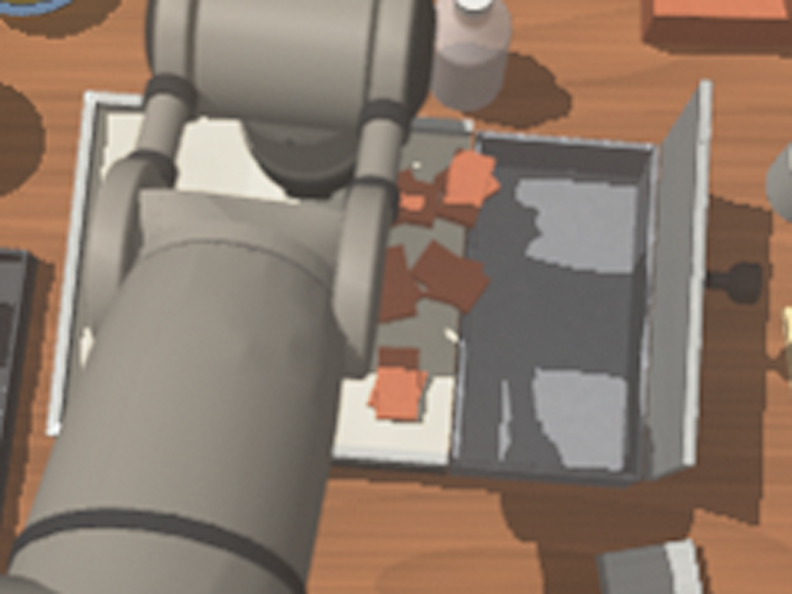

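```bash
python3 -m crank '[{"dx":-0.05,"dy":0,"dz":0.8,"spin":0},{"dx":-0.05,"dy":0,"dz":2,"spin":0},{"dx":-0.05,"dy":0,"dz":3.2,"spin":0},{"dx":-0.05,"dy":0,"dz":4.4,"spin":0},{"dx":-0.05,"dy":0,"dz":5.6,"spin":0},{"dx":-0.05,"dy":0,"dz":6.8,"spin":0},{"dx":-0.05,"dy":0,"dz":8,"spin":0},{"dx":-0.05,"dy":0,"dz":9.2,"spin":0},{"dx":-0.05,"dy":0,"dz":10.4,"spin":0},{"dx":-0.05,"dy":0,"dz":11.6,"spin":0},{"dx":-0.05,"dy":0,"dz":11.6,"spin":0},{"dx":-0.05,"dy":0,"dz":11.6,"spin":0},{"dx":-0.05,"dy":0,"dz":11.6,"spin":0}]'
python3 - <<'E'
from h import *
T=tool(); print(w2b(T[:3,3]))
goto(*b2w(45,-145),124.5,-3.2)
w=shot('top','t13');cv2.imwrite('pics/t13.png',cv2.resize(w['frame'][90:270,150:390],None,fx=3.3,fy=3.3,interpolation=cv2.INTER_CUBIC))
w=shot('scene');cv2.imwrite('pics/s13.png',cv2.resize(w['frame'][150:320,150:360],None,fx=3.5,fy=3.5,interpolation=cv2.INTER_CUBIC))
E
```

```text
time: 22.22
tool_pos: [600.5, -99.6, 123.4]
tcp_rot: [-1.128, 1.57, -2.755]
contact_force: [-0.3, -0.6, -2.6]
grip_width: 59.9
[  44.64320498 -153.34119861]
t 22.22 cur [600.5 -99.6 123.4] psi -3.21 q6 -0.23 grip 59.9 F [-0.3 -0.6 -2.6]
  -> dx -0.11 dy 0.04 dz -0.83 spin -0.000  rows>= 0.2
```

View pics/t13.png

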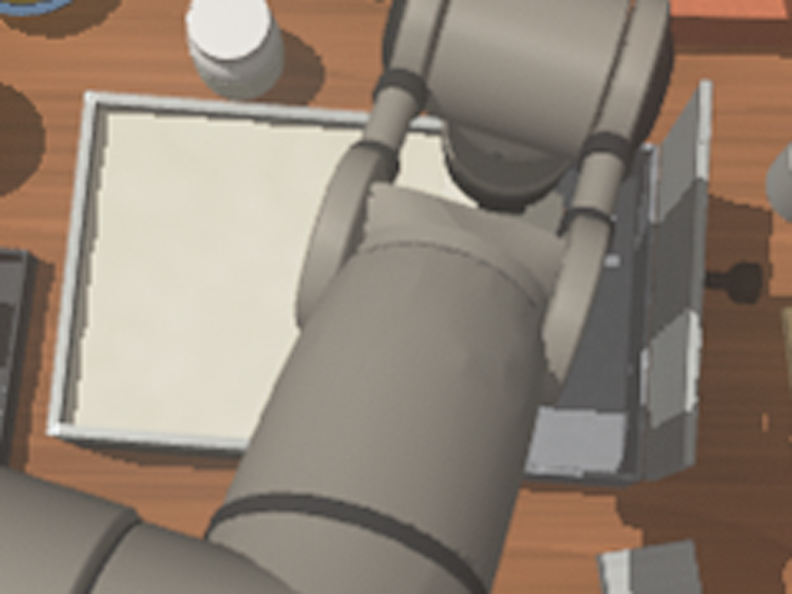

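View pics/s13.png

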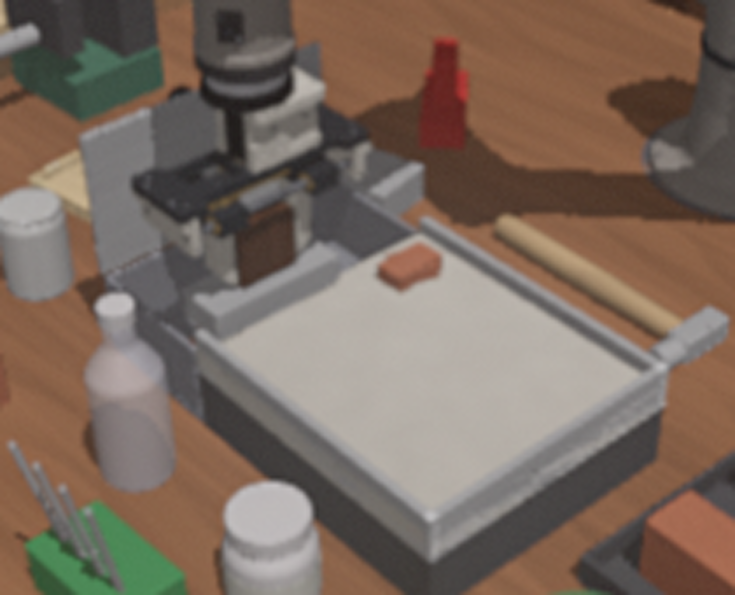

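Four chips went over the edge. One remains, at scene-crop (410,265), and the second swath will take it.

```bash
python3 -m crank '[{"dx":-2,"dy":0,"dz":0,"spin":0},{"dx":-5,"dy":0,"dz":0,"spin":0},{"dx":-5,"dy":-1,"dz":-3,"spin":0},{"dx":-5,"dy":-3,"dz":-6.5,"spin":0},{"dx":-5,"dy":-5,"dz":-10,"spin":0},{"dx":-5,"dy":-7,"dz":-13,"spin":0},{"dx":-5,"dy":-9,"dz":-16,"spin":0},{"dx":-5,"dy":-9,"dz":-19,"spin":0},{"dx":-5,"dy":-9,"dz":-19.5,"spin":0},{"dx":-5,"dy":-9,"dz":-19.5,"spin":0},{"dx":-5,"dy":-9,"dz":-19.5,"spin":0},{"dx":-4,"dy":-9,"dz":-19.5,"spin":0},{"dx":-2,"dy":-9,"dz":-19.5,"spin":0},{"dx":-1,"dy":-9,"dz":-19.5,"spin":0},{"dx":-1,"dy":-9,"dz":-19.5,"spin":0},{"dx":-1,"dy":-9,"dz":-19.5,"spin":0},{"dx":-1,"dy":-9,"dz":-19.5,"spin":0}]'
python3 - <<'E'
from h import *
T=tool(); print(w2b(T[:3,3]))
goto(*b2w(-45,-155),123.6,-3.2)
w=shot('scene');cv2.imwrite('pics/s14.png',cv2.resize(w['frame'][150:320,150:360],None,fx=3.5,fy=3.5,interpolation=cv2.INTER_CUBIC))
E
```

```text
time: 23.73
tool_pos: [522.3, 99.8, 134.1]
tcp_rot: [1.772, 1.57, 0.145]
contact_force: [0.7, -0.4, -3.5]
grip_width: 59.9
[-44.63712008  41.43827006]
t 23.73 cur [522.3  99.8 134.1] psi -3.26 q6 0.10 grip 59.9 F [ 0.7 -0.4 -3.5]
  -> dx 1.05 dy -0.02 dz 19.64 spin -0.001  rows>= 4.7
```

View pics/s14.png

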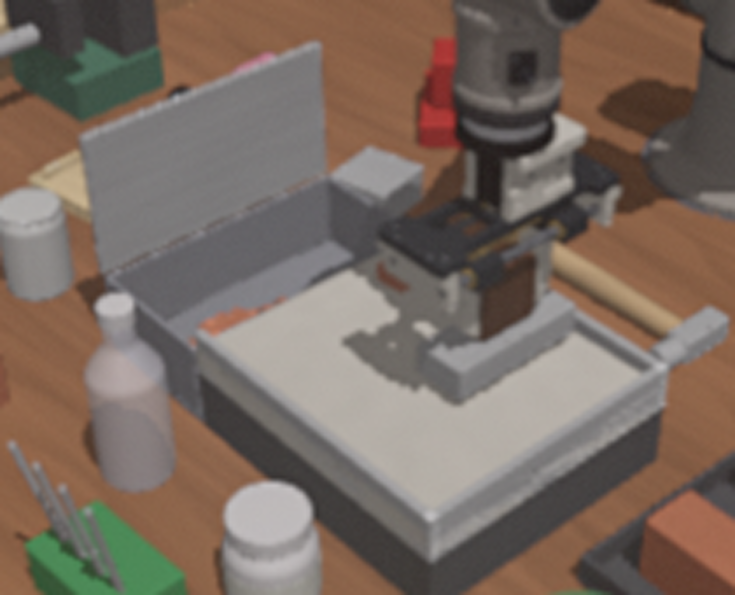

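```bash
python3 -m crank '[{"dx":0.5,"dy":0,"dz":0,"spin":0},{"dx":1,"dy":0,"dz":0,"spin":0},{"dx":1,"dy":0,"dz":0,"spin":0},{"dx":1,"dy":0,"dz":1,"spin":0},{"dx":1,"dy":0,"dz":2.2,"spin":0},{"dx":1,"dy":0,"dz":3.4,"spin":0},{"dx":1,"dy":0,"dz":4.6,"spin":0},{"dx":1,"dy":0,"dz":5.8,"spin":0},{"dx":1,"dy":0,"dz":7,"spin":0},{"dx":1,"dy":0,"dz":8.2,"spin":0},{"dx":1,"dy":0,"dz":9.4,"spin":0},{"dx":1,"dy":0,"dz":10.6,"spin":0},{"dx":1,"dy":0,"dz":11.8,"spin":0},{"dx":1,"dy":0,"dz":13,"spin":0},{"dx":1,"dy":0,"dz":14.2,"spin":0},{"dx":1,"dy":0,"dz":15.4,"spin":0},{"dx":1,"dy":0,"dz":16.6,"spin":0},{"dx":1,"dy":0,"dz":17.8,"spin":0},{"dx":1,"dy":0,"dz":19,"spin":0},{"dx":1,"dy":0,"dz":19.6,"spin":0}]'
python3 -m crank '[{"dx":0,"dy":0,"dz":0,"spin":0},{"dx":0,"dy":0,"dz":0,"spin":0},{"dx":-3,"dy":0,"dz":0,"spin":0},{"dx":-7,"dy":0,"dz":0,"spin":0},{"dx":-11,"dy":0,"dz":0,"spin":0},{"dx":-15,"dy":0,"dz":0,"spin":0},{"dx":-19,"dy":0,"dz":0,"spin":0},{"dx":-19,"dy":0,"dz":0,"spin":0},{"dx":-19,"dy":0,"dz":0,"spin":0}]'
python3 - <<'E'
from h import *
T=tool(); print(w2b(T[:3,3]))
goto(524,-432,310,-84.2)
w=shot('scene');cv2.imwrite('pics/s15.png',cv2.resize(w['frame'][130:320,150:360],None,fx=3.2,fy=3.2,interpolation=cv2.INTER_CUBIC))
c=shot('top');cv2.imwrite('pics/t15.png',cv2.resize(c['frame'][90:270,150:390],None,fx=3.3,fy=3.3,interpolation=cv2.INTER_CUBIC)); w=shot('wrist','w15')
E
```

```text
time: 25.45
tool_pos: [510.7, -97.2, 123.7]
tcp_rot: [0.498, 1.57, -1.13]
contact_force: [-0.3, -0.4, -3.7]
grip_width: 60.0
time: 26.2
tool_pos: [511.5, -94.9, 315.9]
tcp_rot: [1.367, 1.566, -0.259]
contact_force: [0.4, -0.2, -4.4]
grip_width: 59.6
[ -44.45572513 -153.57679472]
t 26.20 cur [511.5 -94.9 315.9] psi -3.15 q6 -0.28 grip 59.6 F [ 0.4 -0.2 -4.4]
  -> dx 0.64 dy 3.09 dz 33.59 spin 1.415  rows>= 11.3
```

View pics/s15.png

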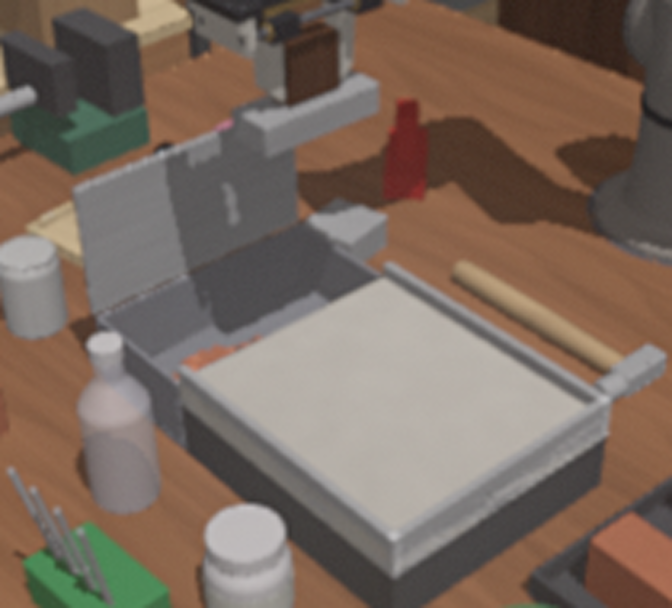

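View pics/t15.png

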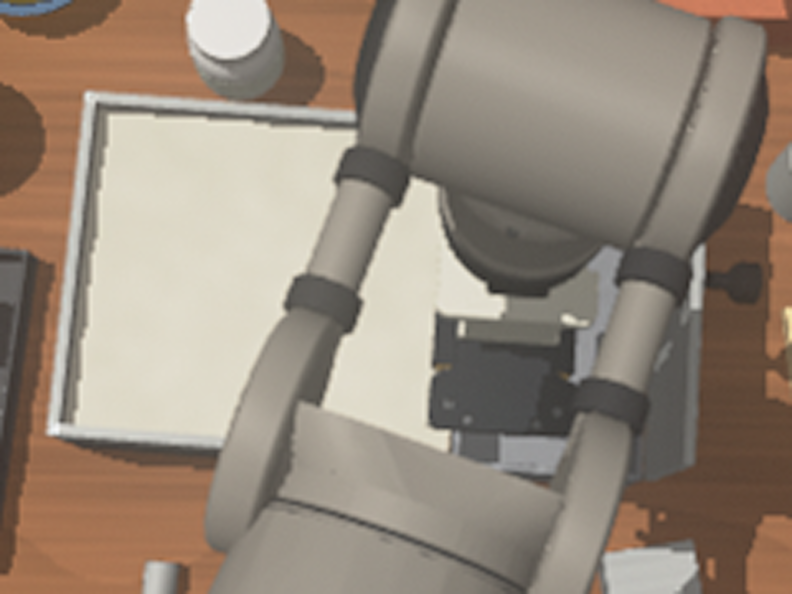

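View pics/w15.png

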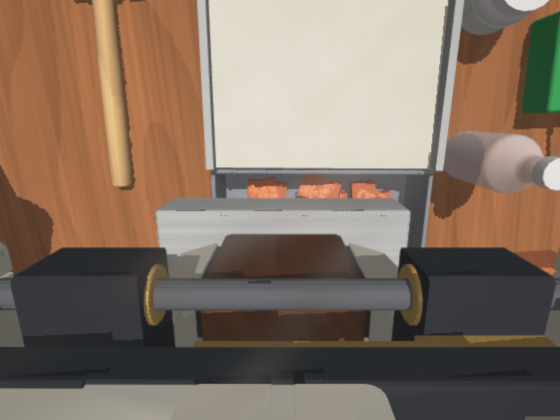

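The board is clear in all three views, and the chips are visible in the box in the wrist view at (250–390, 180–200). Now the scraper goes back to its rest.

```bash
python3 - <<'E'
from h import *
goto(526.5,-432,310,-84.2)
E
python3 -m crank '[{"dx":0,"dy":0.3,"dz":2.5,"spin":0.11},{"dx":0,"dy":0.5,"dz":5,"spin":0.22},{"dx":0,"dy":0.8,"dz":7.5,"spin":0.33},{"dx":0,"dy":1,"dz":10,"spin":0.44},{"dx":0,"dy":1.3,"dz":12.6,"spin":0.55},{"dx":0,"dy":1.5,"dz":15.2,"spin":0.66},{"dx":0,"dy":1.8,"dz":17.8,"spin":0.77},{"dx":0,"dy":2,"dz":20.4,"spin":0.88},{"dx":0,"dy":2.3,"dz":23,"spin":0.99},{"dx":0,"dy":2.6,"dz":25.6,"spin":1.1},{"dx":0,"dy":2.9,"dz":28.2,"spin":1.21},{"dx":0,"dy":3.1,"dz":30.8,"spin":1.32},{"dx":0,"dy":3.35,"dz":33.6,"spin":1.415},{"dx":4,"dy":3.35,"dz":33.6,"spin":1.415},{"dx":8,"dy":3.35,"dz":33.6,"spin":1.415},{"dx":12,"dy":3.35,"dz":33.6,"spin":1.415},{"dx":16,"dy":3.35,"dz":33.6,"spin":1.415},{"dx":19,"dy":3.35,"dz":33.6,"spin":1.415},{"dx":19,"dy":3.35,"dz":33.6,"spin":1.415},{"dx":19,"dy":3.35,"dz":33.6,"spin":1.415}]'
python3 -m crank '[{"dx":0,"dy":0,"dz":0,"spin":0},{"dx":0,"dy":0,"dz":0,"spin":0},{"dx":0,"dy":0,"dz":0,"spin":0}]'
python3 - <<'E'
from h import *
goto(526.5,-432,44.5,-84.2)
w=shot('wrist','w16')
t=shot('top','t16');save(t,'t16');chips(t,20);cv2.imwrite('pics/t16.png',cv2.resize(t['frame'][90:270,200:480],None,fx=2.8,fy=2.8,interpolation=cv2.INTER_CUBIC))
E
```

```text
t 26.35 cur [509.9 -94.7 311.7] psi -3.18 q6 -0.28 grip 59.9 F [ 0.7  0.3 -4.2]
  -> dx 0.11 dy 3.53 dz 33.59 spin 1.414  rows>= 11.3
time: 28.02
tool_pos: [524.2, -431.4, 120.5]
tcp_rot: [-0.923, 1.564, 2.319]
contact_force: [-0.2, -0.4, -1.7]
grip_width: 59.4
time: 28.27
tool_pos: [526.4, -433.6, 126.5]
tcp_rot: [2.265, 1.566, -0.777]
contact_force: [0.1, -0.9, -4.0]
grip_width: 60.0
t 28.27 cur [ 526.4 -433.6  126.5] psi -84.28 q6 0.67 grip 60.0 F [ 0.1 -0.9 -4. ]
  -> dx 8.20 dy -0.19 dz -0.00 spin -0.001  rows>= 2.0
blob area 640.5 px [310. 169.] board [  42. -192.] x -20.0 103.0 y -230.0 -164.0
blob area 92460.5 px [244. 169.] board [ 43. -27.] x -623.0 417.0 y -780.0 668.0
```

View pics/w16.png

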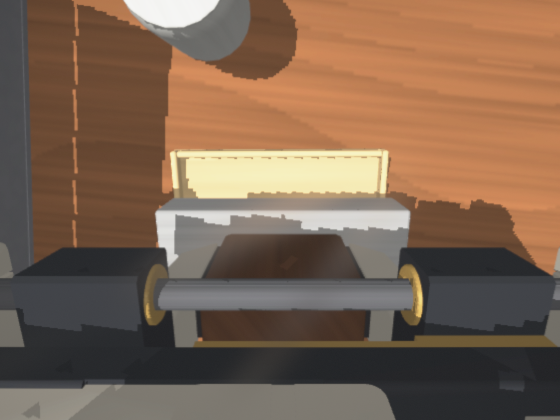

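View pics/t16.png

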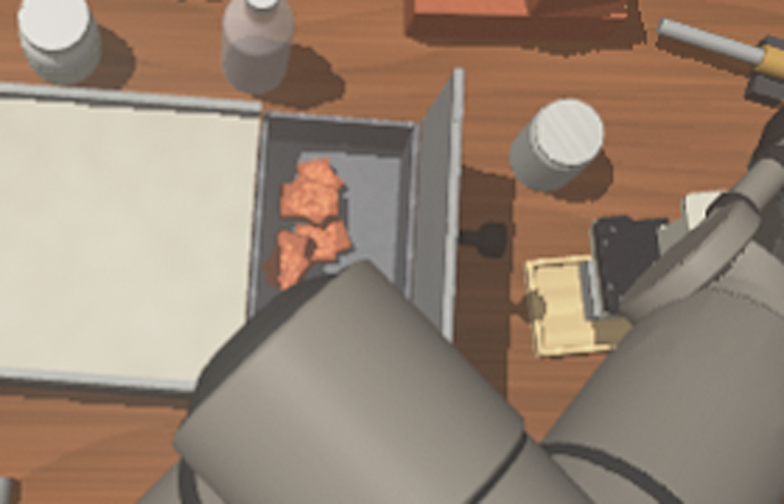

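The scraper is centred over the rest, whose rim spans columns 173–387. Lowering it.

```bash
python3 -m crank '[{"dx":3,"dy":0,"dz":0,"spin":0},{"dx":5.5,"dy":0,"dz":0,"spin":0},{"dx":7,"dy":0,"dz":0,"spin":0},{"dx":7.6,"dy":0,"dz":0,"spin":0},{"dx":7.9,"dy":0,"dz":0,"spin":0},{"dx":8.1,"dy":0,"dz":0,"spin":0},{"dx":8.2,"dy":0,"dz":0,"spin":0},{"dx":8.2,"dy":0,"dz":0,"spin":0}]'
python3 - <<'E'
from h import *
goto(526.5,-432,44.5,-84.2)
E
```

```text
time: 29.03
tool_pos: [526.0, -433.3, 43.5]
tcp_rot: [2.288, 1.568, -0.754]
contact_force: [-0.6, 0.8, 0.7]
grip_width: 59.5
t 29.03 cur [ 526.  -433.3   43.5] psi -84.28 q6 0.67 grip 59.5 F [-0.6  0.8  0.7]
  -> dx -0.10 dy -0.13 dz -0.06 spin -0.001  rows>= 0.0
```

```bash
python3 -m crank '[{"dx":0,"dy":0,"dz":0,"spin":0},{"dx":0,"dy":0,"dz":0,"spin":0},{"dx":0,"dy":0,"dz":0,"spin":0},{"dx":0,"dy":0,"dz":0,"spin":0},{"dx":0,"dy":0,"dz":0,"spin":0},{"dx":-2,"dy":0,"dz":0,"spin":0},{"dx":-6,"dy":0,"dz":0,"spin":0},{"dx":-10,"dy":0,"dz":0,"spin":0},{"dx":-14,"dy":0,"dz":0,"spin":0},{"dx":-18,"dy":0,"dz":0,"spin":0},{"dx":-22,"dy":0,"dz":0,"spin":0},{"dx":-22,"dy":0,"dz":0,"spin":0},{"dx":-22,"dy":0,"dz":0,"spin":0}]' 100
python3 - <<'E'
from h import *
goto(500,-290,260,-3.2)
w=shot('wrist','w17');save(w,'w17')
t=shot('top','t17');save(t,'t17');cv2.imwrite('pics/t17.png',cv2.resize(t['frame'][90:270,200:480],None,fx=2.8,fy=2.8,interpolation=cv2.INTER_CUBIC))
E
```

```text
time: 30.12
tool_pos: [526.2, -433.5, 265.2]
tcp_rot: [2.254, 1.564, -0.788]
contact_force: [0.4, 0.5, -1.0]
grip_width: 92.2
t 30.12 cur [ 526.2 -433.5  265.2] psi -84.28 q6 0.67 grip 92.2 F [ 0.4  0.5 -1. ]
  -> dx 0.44 dy -14.54 dz 1.18 spin -1.415  rows>= 11.3
```

View pics/w17.png

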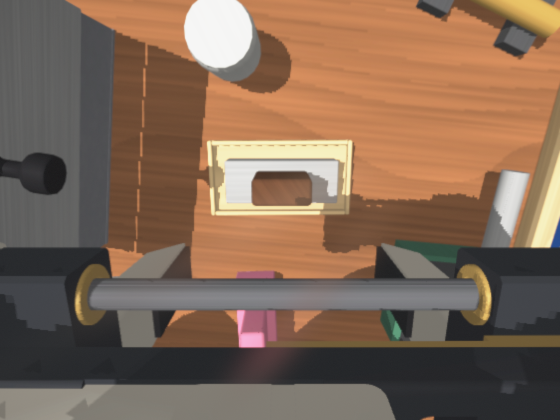

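View pics/t17.png

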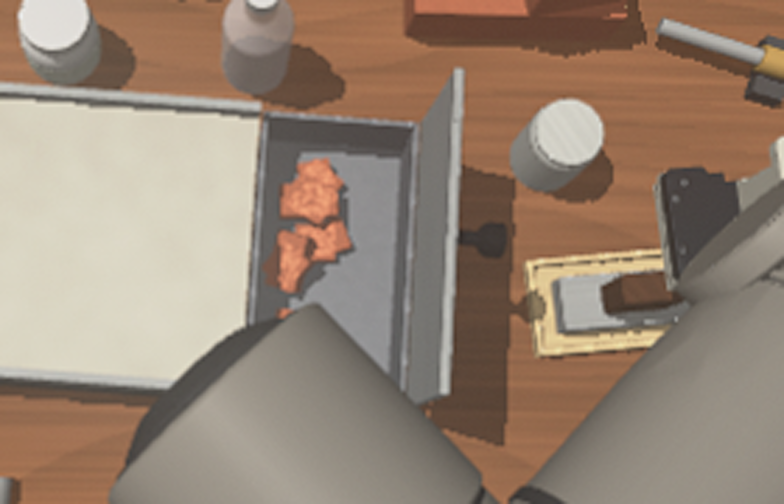

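The scraper stands flat inside its rest at wrist (225–338, 160–205). Four chips plus the tip of a fifth are visible in the box. Next I push the lid.

Run:
```python
from h import *
t=load('t17')
L=lambda x,y:(200+x/2.8,90+y/2.8)
for z in (200,215,220): print(z,[w2b(onz(t,*L(*p),z)).round(1).tolist() for p in [(459,68),(444,396)]])
print('rim hinge side inner edge',[w2b(onz(t,*L(*p),80)).round(1).tolist() for p in [(417,122),(405,405)]])
print('knob',[w2b(onz(t,*L(*p),190)).round(1).tolist() for p in [(507,240)]])
goto(*b2w(-60,-330),262,-3.2)
```

```text
200 [[132.8, -291.2], [-128.9, -290.3]]
215 [[127.1, -288.2], [-130.4, -287.4]]
220 [[125.1, -287.2], [-130.9, -286.4]]
rim hinge side inner edge [[125.9, -279.3], [-127.4, -280.5]]
knob [[-1.5, -336.7]]
t 30.22 cur [ 525.1 -432.4  260.6] psi -84.28 q6 0.67 grip 91.7 F [ 0.4 -0.2  0.3]
  -> dx -0.12 dy -16.53 dz 2.25 spin -1.415  rows>= 11.3
```

```bash
python3 -m crank '[{"dx":0,"dy":-1.5,"dz":0.2,"spin":-0.11},{"dx":0,"dy":-3,"dz":0.4,"spin":-0.22},{"dx":0,"dy":-4.5,"dz":0.6,"spin":-0.33},{"dx":0,"dy":-6,"dz":0.8,"spin":-0.44},{"dx":0,"dy":-7.5,"dz":1,"spin":-0.55},{"dx":0,"dy":-9,"dz":1.2,"spin":-0.66},{"dx":0,"dy":-10.5,"dz":1.4,"spin":-0.77},{"dx":0,"dy":-12,"dz":1.6,"spin":-0.88},{"dx":0,"dy":-13.5,"dz":1.8,"spin":-1},{"dx":0,"dy":-15,"dz":2,"spin":-1.1},{"dx":0,"dy":-16,"dz":2.2,"spin":-1.21},{"dx":0,"dy":-16.5,"dz":2.2,"spin":-1.32},{"dx":0,"dy":-16.5,"dz":2.2,"spin":-1.415},{"dx":0,"dy":-16.5,"dz":2.2,"spin":-1.415},{"dx":0,"dy":-16.5,"dz":2.2,"spin":-1.415},{"dx":0,"dy":-16.5,"dz":2.2,"spin":-1.415}]' 0
python3 - <<'E'
from h import *
T=tool(); print(w2b(T[:3,3]))
goto(*b2w(-60,-330),195,-3.2)
t=shot('top','t18');save(t,'t18');cv2.imwrite('pics/t18.png',cv2.resize(t['frame'][90:270,200:480],None,fx=2.8,fy=2.8,interpolation=cv2.INTER_CUBIC))
E
```

```text
time: 31.55
tool_pos: [486.8, -270.7, 260.6]
tcp_rot: [-2.18, 1.569, 2.474]
contact_force: [0.2, 0.1, -0.0]
grip_width: 0.8
[ -59.38850932 -330.50335274]
t 31.55 cur [ 486.8 -270.7  260.6] psi -3.38 q6 -0.59 grip 0.8 F [ 0.2  0.1 -0. ]
  -> dx 6.56 dy -0.05 dz -0.04 spin -0.003  rows>= 1.6
```

View pics/t18.png

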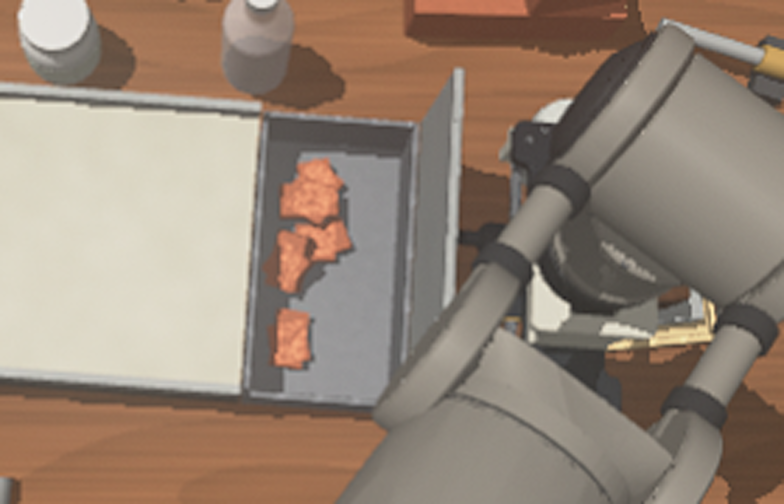

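All five chips lie in the box. Now descend behind the lid and push.

```bash
python3 -m crank '[{"dx":3,"dy":0,"dz":0,"spin":0},{"dx":6,"dy":0,"dz":0,"spin":0},{"dx":6.5,"dy":0,"dz":0,"spin":0},{"dx":6.5,"dy":0,"dz":-1,"spin":0},{"dx":6.5,"dy":0,"dz":-2,"spin":0},{"dx":6.5,"dy":0,"dz":-3,"spin":0},{"dx":6.6,"dy":0,"dz":-4,"spin":0},{"dx":6.8,"dy":0,"dz":-5,"spin":0},{"dx":7.2,"dy":0,"dz":-6,"spin":0},{"dx":7.6,"dy":0,"dz":-7.3,"spin":0},{"dx":8.2,"dy":0,"dz":-8.6,"spin":0},{"dx":9.2,"dy":0,"dz":-10,"spin":0},{"dx":10.3,"dy":0,"dz":-11.4,"spin":0}]'
python3 - <<'E'
from h import *
T=tool(); print(w2b(T[:3,3]))
goto(*b2w(-60,-190),125,-3.2)
t=shot('scene');cv2.imwrite('pics/s19.png',cv2.resize(t['frame'][100:320,120:360],None,fx=2.7,fy=2.7,interpolation=cv2.INTER_CUBIC))
E
```

```text
time: 32.68
tool_pos: [493.6, -155.3, 158.3]
tcp_rot: [1.78, 1.57, 0.153]
contact_force: [2.0, -1.1, 1.4]
grip_width: 0.6
[ -58.96162465 -214.90637654]
t 32.68 cur [ 493.6 -155.3  158.3] psi -3.21 q6 -0.40 grip 0.6 F [ 2.  -1.1  1.4]
  -> dx 3.33 dy -0.11 dz -2.49 spin -0.000  rows>= 1.0
```

View pics/s19.png

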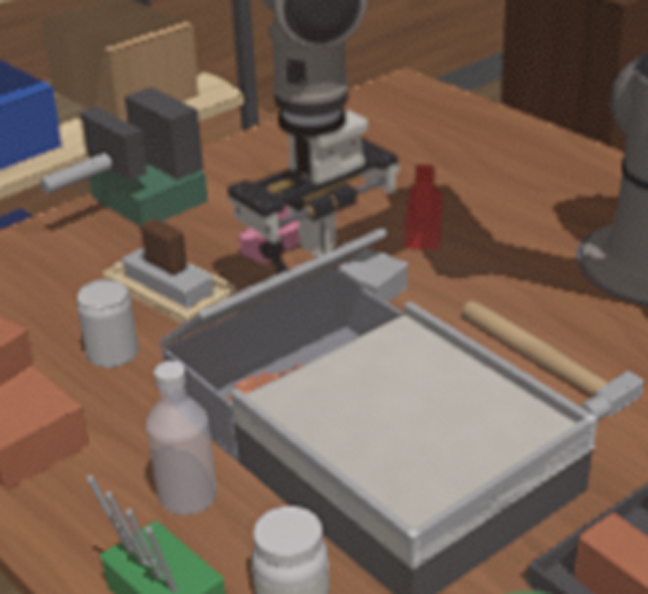

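The lid is down to about 35°. Continuing to shut.

```bash
python3 -m crank '[{"dx":1,"dy":0,"dz":-1,"spin":0},{"dx":2.2,"dy":0,"dz":-1.9,"spin":0},{"dx":3.4,"dy":0,"dz":-2.6,"spin":0},{"dx":4.6,"dy":0,"dz":-3,"spin":0},{"dx":5.8,"dy":0,"dz":-3.3,"spin":0},{"dx":6.6,"dy":0,"dz":-3.3,"spin":0},{"dx":7,"dy":0,"dz":-3.3,"spin":0},{"dx":7,"dy":0,"dz":-3.3,"spin":0},{"dx":7,"dy":0,"dz":-3.3,"spin":0}]'
python3 - <<'E'
from h import *
T=tool(); print(w2b(T[:3,3]))
goto(*b2w(-60,-185),87,-3.2)
E
```

```text
time: 33.48
tool_pos: [495.2, -123.8, 88.8]
tcp_rot: [-2.321, 1.57, 2.336]
contact_force: [-0.1, 1.1, -0.2]
grip_width: 0.6
[ -59.14760217 -183.39611545]
t 33.48 cur [ 495.2 -123.8   88.8] psi -3.20 q6 -0.34 grip 0.6 F [-0.1  1.1 -0.2]
  -> dx 0.18 dy -0.09 dz 0.16 spin -0.000  rows>= 0.1
```

```bash
python3 -m crank '[{"dx":0.1,"dy":0,"dz":0,"spin":0},{"dx":0.2,"dy":0,"dz":0,"spin":0},{"dx":0.2,"dy":0,"dz":0,"spin":0},{"dx":0.2,"dy":0,"dz":0,"spin":0}]'
python3 -m crank '[{"dx":0.1,"dy":0,"dz":0,"spin":0},{"dx":0.1,"dy":0,"dz":0,"spin":0},{"dx":0.1,"dy":0,"dz":0,"spin":0}]'
```

```text
time: 33.82
tool_pos: [495.3, -123.9, 88.5]
tcp_rot: [1.516, 1.57, -0.111]
contact_force: [-5.2, 2.8, 17.3]
grip_width: 0.4
time: 34.07
tool_pos: [495.4, -123.9, 88.4]
tcp_rot: [1.363, 1.569, -0.264]
contact_force: [-7.4, 3.4, 25.7]
grip_width: 0.1
```

A hard stop at z = 88.4 with 26 N means the lid is shut. Lifting off and going to brick A in the tray.

```bash
python3 -m crank '[{"dx":-3,"dy":0,"dz":0,"spin":0},{"dx":-7,"dy":0,"dz":0,"spin":0},{"dx":-11,"dy":0,"dz":0,"spin":0},{"dx":-15,"dy":0,"dz":0,"spin":0},{"dx":-15,"dy":0,"dz":0,"spin":0},{"dx":-15,"dy":0,"dz":0,"spin":0}]' 0
python3 - <<'E'
from h import *
goto(540.5,250,260,-4.8)
t=shot('scene');cv2.imwrite('pics/s20.png',cv2.resize(t['frame'][100:320,120:400],None,fx=2.7,fy=2.7,interpolation=cv2.INTER_CUBIC))
E
```

```text
time: 34.57
tool_pos: [496.3, -124.5, 238.0]
tcp_rot: [1.243, 1.565, -0.384]
contact_force: [-0.0, 0.8, -0.3]
grip_width: 0.3
t 34.57 cur [ 496.3 -124.5  238. ] psi -3.22 q6 -0.34 grip 0.3 F [-0.   0.8 -0.3]
  -> dx -2.26 dy 2.32 dz -37.64 spin 0.028  rows>= 9.1
```

View pics/s20.png

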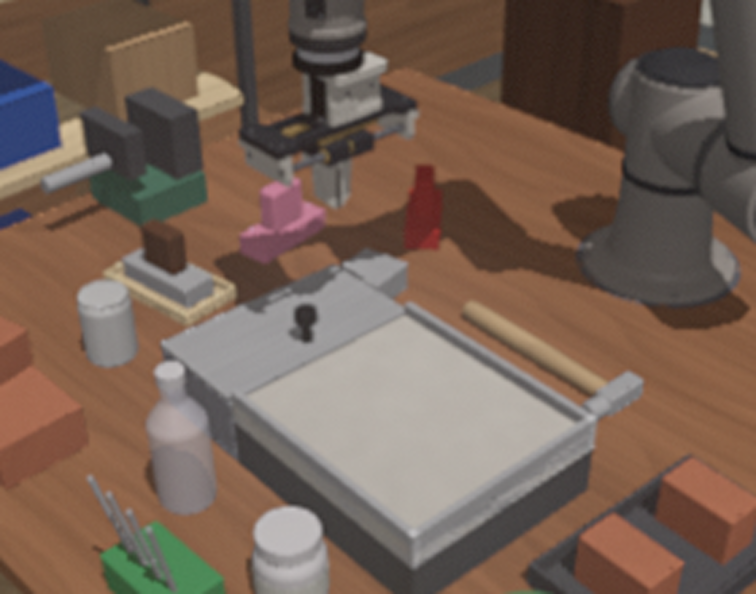

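```bash
python3 -m crank '[{"dx":0,"dy":0.3,"dz":-4,"spin":0.01},{"dx":0,"dy":0.6,"dz":-8,"spin":0.02},{"dx":0,"dy":0.9,"dz":-12,"spin":0.028},{"dx":0,"dy":1.2,"dz":-16,"spin":0.028},{"dx":0,"dy":1.5,"dz":-20,"spin":0.028},{"dx":0,"dy":1.8,"dz":-24,"spin":0.028},{"dx":0,"dy":2.1,"dz":-28,"spin":0.028},{"dx":0,"dy":2.3,"dz":-32,"spin":0.028},{"dx":0,"dy":2.3,"dz":-36,"spin":0.028},{"dx":0,"dy":2.3,"dz":-37.6,"spin":0.028},{"dx":0,"dy":2.3,"dz":-37.6,"spin":0.028},{"dx":0,"dy":2.3,"dz":-37.6,"spin":0.028},{"dx":0,"dy":2.3,"dz":-37.6,"spin":0.028}]' 72
python3 - <<'E'
from h import *
goto(540.5,330,110,-4.8)
w=shot('wrist','w21');save(w,'w21')
E
```

```text
time: 35.7
tool_pos: [538.8, 249.1, 234.2]
tcp_rot: [-1.025, 1.568, -2.68]
contact_force: [0.1, -0.7, -0.5]
grip_width: 65.7
t 35.70 cur [538.8 249.1 234.2] psi -4.84 q6 0.39 grip 65.7 F [ 0.1 -0.7 -0.5]
  -> dx 12.41 dy -0.48 dz -8.10 spin -0.001  rows>= 3.6
```

View pics/w21.png

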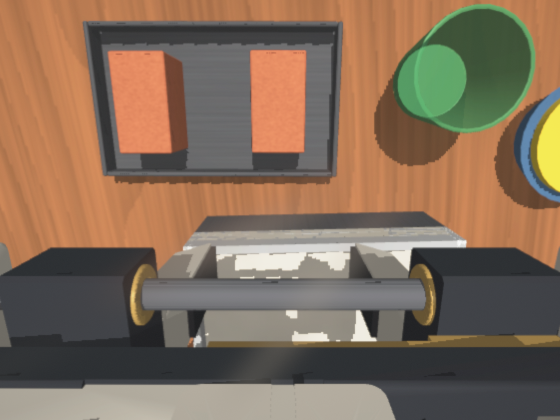

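Run:
```python
from h import *
w=load('w21')
for p in [[(252,52),(303,52),(305,152),(253,152)],[(112,53),(163,53),(172,152),(120,152)]]:
    Q=np.array([onz(w,*q,65)[:2] for q in p]);print(Q.mean(0).round(1))
goto(540.5,330,110,-4.8)
```

```text
[541.8 331.8]
[417.9 342. ]
t 35.75 cur [539.1 248.8 234.7] psi -4.88 q6 0.39 grip 66.1 F [ 0.9 -0.   0.7]
  -> dx 12.46 dy -0.52 dz -8.12 spin -0.001  rows>= 3.6
```

Both bricks are where I left them, within 2 mm of the release points. Grasping brick A.

```bash
python3 -m crank '[{"dx":0,"dy":-0.2,"dz":-3,"spin":0},{"dx":1,"dy":-0.5,"dz":-6,"spin":0},{"dx":3,"dy":-0.5,"dz":-8.1,"spin":0},{"dx":6,"dy":-0.5,"dz":-8.1,"spin":0},{"dx":10,"dy":-0.5,"dz":-8.1,"spin":0},{"dx":12.4,"dy":-0.5,"dz":-8.1,"spin":0},{"dx":12.4,"dy":-0.5,"dz":-8.1,"spin":0},{"dx":12.4,"dy":-0.5,"dz":-8.1,"spin":0},{"dx":12.4,"dy":-0.5,"dz":-8.1,"spin":0},{"dx":12.4,"dy":-0.5,"dz":-8.1,"spin":0}]'
python3 - <<'E'
from h import *
goto(541,330.5,33,-4.8)
E
```

```text
time: 36.58
tool_pos: [542.7, 331.3, 114.5]
tcp_rot: [2.092, 1.566, 0.436]
contact_force: [-0.1, -0.1, 0.5]
grip_width: 65.7
t 36.58 cur [542.7 331.3 114.5] psi -4.87 q6 0.51 grip 65.7 F [-0.1 -0.1  0.5]
  -> dx 8.15 dy -0.20 dz 0.11 spin -0.001  rows>= 2.0
```

```bash
python3 -m crank '[{"dx":3,"dy":-0.1,"dz":0,"spin":0},{"dx":6,"dy":-0.1,"dz":0,"spin":0},{"dx":7.9,"dy":-0.1,"dz":0,"spin":0},{"dx":7.9,"dy":-0.1,"dz":0,"spin":0},{"dx":7.9,"dy":-0.1,"dz":0,"spin":0},{"dx":7.9,"dy":-0.1,"dz":0,"spin":0}]'
python3 -m crank '[{"dx":0,"dy":0,"dz":0,"spin":0},{"dx":0,"dy":0,"dz":0,"spin":0},{"dx":0,"dy":0,"dz":0,"spin":0},{"dx":0,"dy":0,"dz":0,"spin":0},{"dx":0,"dy":0,"dz":0,"spin":0},{"dx":0,"dy":0,"dz":0,"spin":0}]' 20
python3 -m crank '[{"dx":-2,"dy":0,"dz":0,"spin":0},{"dx":-5,"dy":0,"dz":0,"spin":0},{"dx":-9,"dy":0,"dz":0,"spin":0},{"dx":-13,"dy":0,"dz":0,"spin":0},{"dx":-17,"dy":0,"dz":0,"spin":0},{"dx":-17,"dy":0,"dz":0,"spin":0},{"dx":-17,"dy":0,"dz":0,"spin":0}]'
python3 - <<'E'
from h import *
print(b2w(55,40),b2w(-55,40))
goto(*b2w(55,40),150,-3.2)
E
```

```text
time: 37.08
tool_pos: [541.7, 332.0, 35.3]
tcp_rot: [2.101, 1.567, 0.446]
contact_force: [0.3, -0.0, 0.0]
grip_width: 66.0
time: 37.58
tool_pos: [540.8, 331.7, 34.1]
tcp_rot: [2.111, 1.569, 0.456]
contact_force: [-0.3, 0.3, 7.4]
grip_width: 49.8
time: 38.17
tool_pos: [540.9, 331.8, 205.1]
tcp_rot: [2.095, 1.566, 0.44]
contact_force: [-0.5, -0.8, -4.4]
grip_width: 50.4
[621.65195009  92.84321703] [511.82346603  98.98358258]
t 38.17 cur [540.9 331.8 205.1] psi -4.81 q6 0.51 grip 50.4 F [-0.5 -0.8 -4.4]
  -> dx 5.50 dy 10.02 dz 23.15 spin -0.028  rows>= 6.2
```

```bash
python3 -m crank '[{"dx":0,"dy":1.5,"dz":3.6,"spin":-0.01},{"dx":0,"dy":3,"dz":7.2,"spin":-0.02},{"dx":0,"dy":4.6,"dz":10.8,"spin":-0.028},{"dx":0,"dy":6.2,"dz":14.4,"spin":-0.028},{"dx":0,"dy":7.8,"dz":18,"spin":-0.028},{"dx":0,"dy":9.4,"dz":21.6,"spin":-0.028},{"dx":0,"dy":10,"dz":23.2,"spin":-0.028},{"dx":3,"dy":10,"dz":23.2,"spin":-0.028},{"dx":6,"dy":10,"dz":23.2,"spin":-0.028},{"dx":7.5,"dy":10,"dz":23.2,"spin":-0.028},{"dx":7.5,"dy":10,"dz":23.2,"spin":-0.028},{"dx":7.5,"dy":10,"dz":23.2,"spin":-0.028},{"dx":7.5,"dy":10,"dz":23.2,"spin":-0.028}]'
python3 - <<'E'
from h import *
goto(*b2w(55,40),114,-3.2)
E
```

```text
time: 39.25
tool_pos: [620.5, 91.9, 127.8]
tcp_rot: [-3.068, 1.571, 1.588]
contact_force: [0.3, -0.4, -2.7]
grip_width: 49.9
t 39.25 cur [620.5  91.9 127.8] psi -3.20 q6 0.08 grip 49.9 F [ 0.3 -0.4 -2.7]
  -> dx 1.38 dy 0.11 dz -0.10 spin 0.000  rows>= 0.3
```

```bash
python3 -m crank '[{"dx":0.6,"dy":0,"dz":0,"spin":0},{"dx":1,"dy":0,"dz":0,"spin":0},{"dx":1.2,"dy":0,"dz":0,"spin":0},{"dx":1.35,"dy":0,"dz":0,"spin":0},{"dx":1.4,"dy":0,"dz":0,"spin":0},{"dx":1.4,"dy":0,"dz":0,"spin":0}]'
```

```text
time: 39.75
tool_pos: [620.4, 91.8, 114.2]
tcp_rot: [1.876, 1.57, 0.25]
contact_force: [-2.0, -0.2, -0.3]
grip_width: 50.0
```

```bash
python3 -m crank '[{"dx":0.05,"dy":0,"dz":0,"spin":0},{"dx":0.05,"dy":0,"dz":0,"spin":0},{"dx":0.05,"dy":0,"dz":0,"spin":0},{"dx":0.05,"dy":0,"dz":0,"spin":0},{"dx":0.05,"dy":0,"dz":0,"spin":0},{"dx":-3,"dy":0,"dz":0,"spin":0},{"dx":-6,"dy":0,"dz":0,"spin":0},{"dx":-9,"dy":0,"dz":0,"spin":0},{"dx":-12,"dy":0,"dz":0,"spin":0},{"dx":-12,"dy":0,"dz":0,"spin":0},{"dx":-12,"dy":0,"dz":0,"spin":0}]' 72
python3 - <<'E'
from h import *
goto(416.5,341,115,-4.8)
E
```

```text
time: 40.67
tool_pos: [621.2, 91.8, 235.9]
tcp_rot: [1.669, 1.566, 0.042]
contact_force: [0.3, -0.8, -0.6]
grip_width: 66.2
t 40.67 cur [621.2  91.8 235.9] psi -3.21 q6 0.08 grip 66.2 F [ 0.3 -0.8 -0.6]
  -> dx 12.00 dy -21.89 dz -23.73 spin 0.028  rows>= 8.3
```

```bash
python3 -m crank '[{"dx":0,"dy":-2.7,"dz":-3,"spin":0.01},{"dx":0,"dy":-5.4,"dz":-6,"spin":0.02},{"dx":0,"dy":-8.1,"dz":-9,"spin":0.028},{"dx":0,"dy":-10.8,"dz":-12,"spin":0.028},{"dx":0,"dy":-13.5,"dz":-15,"spin":0.028},{"dx":0,"dy":-16.2,"dz":-18,"spin":0.028},{"dx":0,"dy":-19,"dz":-21,"spin":0.028},{"dx":0,"dy":-21.9,"dz":-23.7,"spin":0.028},{"dx":3,"dy":-21.9,"dz":-23.7,"spin":0.028},{"dx":7,"dy":-21.9,"dz":-23.7,"spin":0.028},{"dx":11,"dy":-21.9,"dz":-23.7,"spin":0.028},{"dx":12,"dy":-21.9,"dz":-23.7,"spin":0.028},{"dx":12,"dy":-21.9,"dz":-23.7,"spin":0.028},{"dx":12,"dy":-21.9,"dz":-23.7,"spin":0.028},{"dx":12,"dy":-21.9,"dz":-23.7,"spin":0.028}]'
python3 - <<'E'
from h import *
goto(416.5,341,33,-4.8)
w=shot('wrist','w22')
E
```

```text
time: 41.92
tool_pos: [416.3, 341.2, 115.6]
tcp_rot: [2.213, 1.567, 0.557]
contact_force: [1.2, 0.6, -0.2]
grip_width: 65.8
t 41.92 cur [416.3 341.2 115.6] psi -4.84 q6 0.63 grip 65.8 F [ 1.2  0.6 -0.2]
  -> dx 8.26 dy 0.00 dz 0.04 spin -0.001  rows>= 2.0
```

View pics/w22.png

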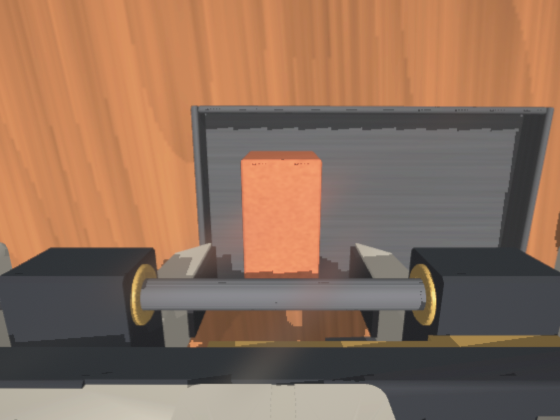

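Brick B sits centred between the fingers at column 282. Descending and grasping.

```bash
python3 -m crank '[{"dx":3,"dy":0,"dz":0,"spin":0},{"dx":6,"dy":0,"dz":0,"spin":0},{"dx":8.1,"dy":0,"dz":0,"spin":0},{"dx":8.1,"dy":0,"dz":0,"spin":0},{"dx":8.1,"dy":0,"dz":0,"spin":0},{"dx":8.1,"dy":0,"dz":0,"spin":0}]'
python3 -m crank '[{"dx":0,"dy":0,"dz":0,"spin":0},{"dx":0,"dy":0,"dz":0,"spin":0},{"dx":0,"dy":0,"dz":0,"spin":0},{"dx":0,"dy":0,"dz":0,"spin":0},{"dx":0,"dy":0,"dz":0,"spin":0},{"dx":0,"dy":0,"dz":0,"spin":0}]' 20
python3 -m crank '[{"dx":-2,"dy":0,"dz":0,"spin":0},{"dx":-5,"dy":0,"dz":0,"spin":0},{"dx":-9,"dy":0,"dz":0,"spin":0},{"dx":-13,"dy":0,"dz":0,"spin":0},{"dx":-17,"dy":0,"dz":0,"spin":0},{"dx":-17,"dy":0,"dz":0,"spin":0},{"dx":-17,"dy":0,"dz":0,"spin":0},{"dx":-17,"dy":0,"dz":0,"spin":0}]'
python3 - <<'E'
from h import *
goto(*b2w(-55,40),130,-3.2)
E
```

```text
time: 42.47
tool_pos: [416.4, 341.5, 34.9]
tcp_rot: [2.212, 1.567, 0.557]
contact_force: [0.1, 0.4, 0.1]
grip_width: 66.2
time: 42.97
tool_pos: [415.5, 341.1, 33.9]
tcp_rot: [2.223, 1.569, 0.569]
contact_force: [-0.8, -1.0, 6.7]
grip_width: 49.8
time: 43.63
tool_pos: [414.1, 340.2, 201.7]
tcp_rot: [-0.94, 1.569, -2.595]
contact_force: [-0.2, -0.2, -3.0]
grip_width: 49.9
t 43.63 cur [414.1 340.2 201.7] psi -4.81 q6 0.63 grip 49.9 F [-0.2 -0.2 -3. ]
  -> dx 7.18 dy 11.77 dz 23.21 spin -0.028  rows>= 6.5
```

```bash
python3 -m crank '[{"dx":0,"dy":1.7,"dz":3.4,"spin":-0.01},{"dx":0,"dy":3.4,"dz":6.8,"spin":-0.02},{"dx":0,"dy":5.2,"dz":10.2,"spin":-0.028},{"dx":0,"dy":7,"dz":13.6,"spin":-0.028},{"dx":0,"dy":8.8,"dz":17,"spin":-0.028},{"dx":0,"dy":10.5,"dz":20.5,"spin":-0.028},{"dx":0,"dy":11.8,"dz":23.2,"spin":-0.028},{"dx":3,"dy":11.8,"dz":23.2,"spin":-0.028},{"dx":6,"dy":11.8,"dz":23.2,"spin":-0.028},{"dx":7.2,"dy":11.8,"dz":23.2,"spin":-0.028},{"dx":7.2,"dy":11.8,"dz":23.2,"spin":-0.028},{"dx":7.2,"dy":11.8,"dz":23.2,"spin":-0.028},{"dx":7.2,"dy":11.8,"dz":23.2,"spin":-0.028}]'
python3 - <<'E'
from h import *
goto(*b2w(-55,40),113.9,-3.2)
w=shot('wrist','w23')
E
```

```text
time: 44.72
tool_pos: [513.2, 99.7, 130.7]
tcp_rot: [-1.716, 1.57, 2.941]
contact_force: [-0.3, -0.4, -2.0]
grip_width: 49.6
t 44.72 cur [513.2  99.7 130.7] psi -3.19 q6 0.10 grip 49.6 F [-0.3 -0.4 -2. ]
  -> dx 1.68 dy -0.13 dz 0.08 spin 0.000  rows>= 0.4
```

View pics/w23.png

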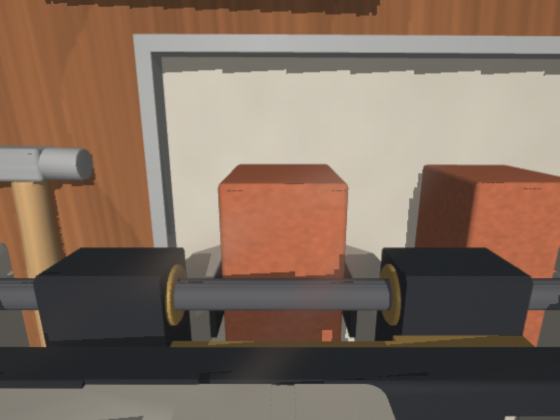

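The brick hangs level over clear board, well away from brick A at column 420 and beyond. Setting it down.

```bash
python3 -m crank '[{"dx":0.7,"dy":0,"dz":0,"spin":0},{"dx":1.2,"dy":0,"dz":0,"spin":0},{"dx":1.5,"dy":0,"dz":0,"spin":0},{"dx":1.65,"dy":0,"dz":0,"spin":0},{"dx":1.75,"dy":0,"dz":0,"spin":0},{"dx":1.75,"dy":0,"dz":0,"spin":0}]'
python3 -m crank '[{"dx":0,"dy":0,"dz":0,"spin":0},{"dx":0,"dy":0,"dz":0,"spin":0},{"dx":0,"dy":0,"dz":0,"spin":0},{"dx":0,"dy":0,"dz":0,"spin":0},{"dx":0,"dy":0,"dz":0,"spin":0},{"dx":-3,"dy":0,"dz":0,"spin":0},{"dx":-7,"dy":0,"dz":0,"spin":0},{"dx":-11,"dy":0,"dz":0,"spin":0},{"dx":-15,"dy":0,"dz":0,"spin":0},{"dx":-18,"dy":0,"dz":-4,"spin":0},{"dx":-18,"dy":0,"dz":-8,"spin":0},{"dx":-18,"dy":0,"dz":-12,"spin":0},{"dx":-18,"dy":0,"dz":-16,"spin":0},{"dx":-18,"dy":0,"dz":-20,"spin":0},{"dx":-18,"dy":0,"dz":-24,"spin":0},{"dx":-18,"dy":0,"dz":-28,"spin":0},{"dx":-18,"dy":0,"dz":-30,"spin":0},{"dx":-18,"dy":0,"dz":-30,"spin":0},{"dx":-18,"dy":0,"dz":-30,"spin":0}]' 72
python3 - <<'E'
from h import *
w=shot('top');save(w,'t24');cv2.imwrite('pics/t24.png',cv2.resize(w['frame'],None,fx=1.4,fy=1.4,interpolation=cv2.INTER_CUBIC))
w=shot('scene');cv2.imwrite('pics/s24.png',cv2.resize(w['frame'],None,fx=1.4,fy=1.4,interpolation=cv2.INTER_CUBIC))
E
```

```text
time: 45.27
tool_pos: [512.8, 99.6, 113.9]
tcp_rot: [3.098, 1.571, 1.471]
contact_force: [-3.5, -0.0, 3.6]
grip_width: 50.1
time: 46.85
tool_pos: [529.4, 400.0, 292.2]
tcp_rot: [-0.754, 1.569, -2.379]
contact_force: [-0.1, -0.3, 0.1]
grip_width: 66.0
```

View pics/t24.png

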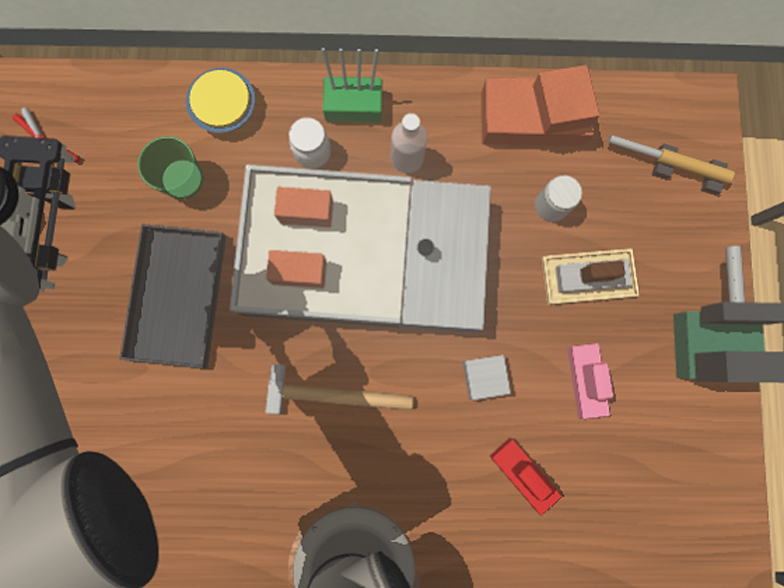

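View pics/s24.png

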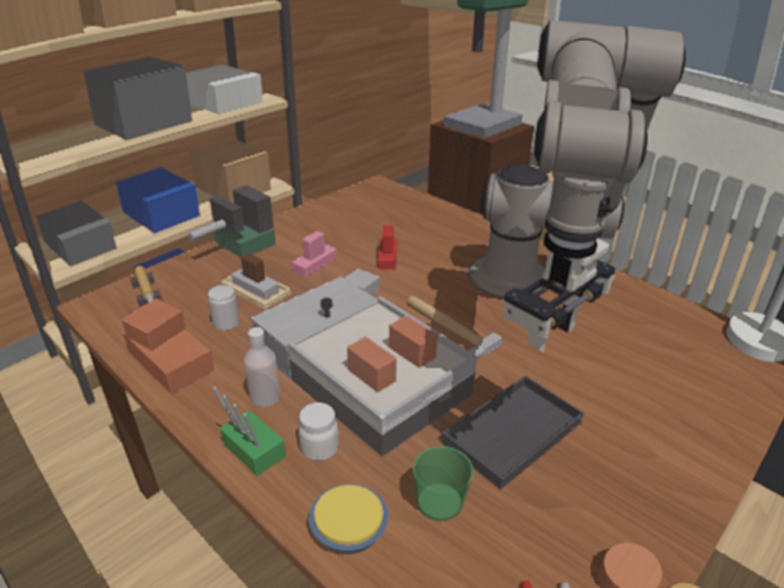

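The top view shows two separate bricks at (303,205) and (297,268), the lid shut, and the scraper in its rest at (592,275). One last zoom and a comparison with the first picture.

Run:
```python
from h import *
a=load('top0')['frame'];b=load('t24')['frame'];t=load('t24')
A=cv2.resize(b[165:225,375:470],None,fx=8,fy=8,interpolation=cv2.INTER_CUBIC)
cv2.imwrite('pics/z24.png',A)
for n,(u,v) in dict(wash=(292,102),flux=(221,101),glass=(122,118),block=(348,270),can=(400,142)).items():
    p=a[v-18:v+18,u-18:u+18]; r=cv2.matchTemplate(b[v-26:v+26,u-26:u+26],p,cv2.TM_CCOEFF_NORMED);_,s,_,l=cv2.minMaxLoc(r);print(n,round(s,3),np.array(l)-8)
for n,p in {'A':[(303,205)],'B':[(297,268)]}.items(): print(n,w2b(onz(t,p[0][0]/1.4,p[0][1]/1.4,145)).round())
w=shot('wrist')
```

```text
wash 0.999 [0 0]
flux 1.0 [0 0]
glass 0.999 [0 0]
block 1.0 [0 0]
can 0.996 [0 0]
A [50. 37.]
B [-56.  37.]
```

View pics/z24.png

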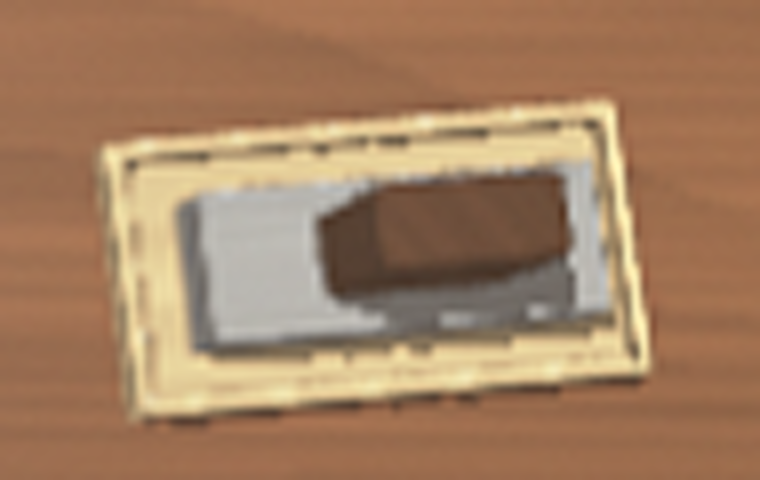

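Run:
```python
from h import *
t=load('t24'); Z=lambda x,y:(375+x/8,165+y/8)
for n,z,p in [('scr',35,[(200,195),(592,162),(612,318),(215,345)]),('rest',17,[(105,148),(612,100),(648,374),(135,416)])]:
    Q=np.array([onz(t,*Z(*q),z)[:2] for q in p]);print(n,Q.round().tolist(),Q.mean(0).round(1))
```

```text
scr [[543.0, -368.0], [556.0, -496.0], [506.0, -501.0], [495.0, -372.0]] [ 525.  -434.2]
rest [[562.0, -343.0], [581.0, -511.0], [490.0, -519.0], [474.0, -351.0]] [ 526.7 -431.1]
```

The scraper is centred in its rest to within 3 mm, flat, with its corners inside the walls. Handing in.

```bash
python3 -c "
from plant import bot,sensors
print(bot.close_job(), sensors.get_obs()['time'])"
```

```text
the job is handed in; nothing more can be done
the job is handed in; nothing more can be done
```

The whole job is done and handed in at about 47 s on the robot's clock. Both bricks went into the tray, and two scraper swaths wiped all five chips into the scrap box. The scraper then went back into its rest, I pushed the lid shut, and I set the bricks back on the board side by side.

**Last checks**
- **Board and chips:** the board looked clear in all three views after wiping. All five chips were seen lying in the box before I closed the lid.
- **Lid:** it came to a hard stop at z = 88.4 mm with about 26 N on the fingers, and it looks flat in the pictures.
- **Scraper:** it is flat in its rest, about 3 mm from the rest's centre.
- **Bricks:** they stand at about x = +50 and −56 mm, y = +37 mm on the board. These come from the top camera; by the tool's own readings brick A is nearer +54.
- **Other things:** the bottle, flux jar, glass jar, bench block and can did not move in the top view.

**What went wrong or disagreed**
- **Scraper on the kerb:** the first time I set the scraper down, its end landed on the board's kerb with a light contact of about 8 N. I lifted it, shifted it inward and repeated.
- **Brick heights:** measuring the brick tops from the top and wrist views gave 125–139 mm instead of the 145 mm expected. The scene camera agreed with 145 mm, and the contacts when setting the bricks down fit that.

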